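# Sort the parts stripped from the welding press

## Task

The parts stripped from the welding press lie mixed up on the bench; sort them into their trays: stand the two welding horns upright in the green tray, lay the two air fittings flat in the blue tray, and set the pressure gauge gently, face up, in the dark grey tray. Leave the spare air cylinder and the white roll of thread tape where they are.

Things in the scene. Friction and masses are not known exactly. Their poses are not given: they have to be found in the camera images.
- short_horn: Short welding horn, bright aluminium, standing upright on the bench: a solid round stepped piece 60 mm high; foot 38 mm in diameter up to 34 mm, a short cone, then a 24 mm diameter tip from 43 mm up. About 140 g. Origin: centre of its underside; z up along its axis.
- long_horn: Long welding horn, dark steel, standing upright on the bench: a solid round stepped piece 80 mm high; foot 38 mm in diameter up to 42 mm, a short cone, then a 16 mm diameter tip from 51 mm up. About 260 g. Origin: centre of its underside; z up along its axis.
- connector: Air fitting: straight push-in connector, grey bar-shaped body of 20 by 20 mm section with a blue round collar at each end, 60 mm long over all, lying on the bench. About 45 g. Origin: centre of its underside; x along its length, z up.
- flow_valve: Air fitting: flow-control valve, black bar-shaped body of 20 by 20 mm section with a blue round collar at each end, 50 mm long over all, and a knurled brass adjusting screw 16 mm in diameter on the middle of its top, reaching 37 mm above the underside. About 55 g. Origin: centre of its underside; x along its length, z up.
- gauge: Pressure gauge lying face up: a black round case 50 mm in diameter and 26 mm high with a white dial and red needle on top, and a brass stem 11 mm thick standing out level from its side along -x, to 43 mm from the centre. About 110 g. Origin: centre of the underside of the case; z up out of the dial.
- green_tray: Lime-green open parts tray, fixed to the bench: 114 mm (x) by 146 mm (y) outside, walls 3 mm, inside 108 by 140 mm, floor 4 mm above the bench, rim 28 mm above the bench. Origin: centre of its underside, at bench level; y along its longer side, z up. The welding horns belong here.
- blue_tray: Blue open parts tray, fixed to the bench: 114 mm (x) by 146 mm (y) outside, walls 3 mm, inside 108 by 140 mm, floor 4 mm above the bench, rim 28 mm above the bench. Origin: centre of its underside, at bench level; y along its longer side, z up. The air fittings belong here.
- grey_tray: Dark grey open parts tray, fixed to the bench: 114 mm (x) by 146 mm (y) outside, walls 3 mm, inside 108 by 140 mm, floor 4 mm above the bench, rim 28 mm above the bench. Origin: centre of its underside, at bench level; y along its longer side, z up. Its floor is lined in lighter grey. The pressure gauge belongs here.
- spare_cylinder: Spare air cylinder lying among the parts, to be left alone: 40 mm square black end caps, aluminium barrel, steel rod; 40 mm high, 96 mm long along its x with the rod, from -45 mm to +51 mm. About 320 g. Origin: under the body, at bench level; x along its length towards the rod.
- tape_roll: White roll of thread-seal tape lying flat among the parts, to be left alone: a ring 52 mm in diameter with a 30 mm hole, 16 mm high. Origin: centre of its underside; z up.

How it is judged:
By the outcome, as a careful person would: the job done as asked, in the order asked, and still so for the second after the job is handed in, with the robot touching nothing.
It also fails if it takes over 128 s, if anything falls off the work surface, if the arm or the gripper's body presses on something with over 40 N, if the wrist force passes 120 N, or if a joint passes its speed limit or range.

## Robot

A 7-joint arm with a two-finger parallel gripper is mounted at the origin on the work surface. World frame = base frame: x ahead of the robot, y to its left, z up, the work surface at z = 0. Lengths are in m, angles in rad, forces in N, time in s.
With the tool pointing down it reaches from about 0.425 to 0.875 m from the base axis. Payload 4.7 kg.
Tool frame: the origin (TCP) lies on the centre line of the jaws, within the pads' length; the fingertips stand 8 mm ahead of it and the grasp point (between the pads) lies 11 mm behind it; z points along the fingers, y is the direction in which the jaws open and shut (so a half turn about z gives the same grasp; the last joint's range is limited). The gripper opens to 87 mm and grips with 3 to 60 N. Pads are 19 mm wide; open, the fingers measure 117 mm over their backs; the gripper's body (75 mm by 190 mm) begins 51 mm behind the grasp point.
Start: joints at [-1.32, 0.321, -0.07, 1.45, 0.023, 1.371, -0.057], TCP at [0.153, 0.632, 0.231] pointing down, gripper open.
Joint ranges: [-2.86, 2.86], [-0.3, 2.09], [-1.38, 1.24], [0.06, 2.45], [-1.56, 4.7], [0.09, 2.05], [-2.69, 2.69]. Speed limits (rad/s): [2.57, 2.57, 3.14, 3.14, 3.14, 3.14, 3.14].

## Interface

Orientations are given as a rotation vector (axis times angle).
In Python, from bench import status, optics, order gives the robot as it stands.
- The arm moves only by the tool step_arm, never from a script. Its argument "rows" is a list of rows, each a list of 3 entries, a list of its own where there are three numbers: the turn, a rotation vector about the tool's x, y, z in degrees, then the shift along the tool's x, y, z in mm, then the finger opening in mm, from 0 to 87. A call has 1 to 12 rows; each row shifts and turns the pose as measured when the row begins, along the tool's axes as they then stand; what a row does not reach is not made up. A row lasts 1/12 s, in which the tool goes at most 41.7 mm and 7.16 degrees, less where a joint would pass 70% of its speed; a pose out of reach is approached as far as the arm can. A call is refused whole if a number of a shift passes 41.7 or a number of a turn 7.16, either way. A call with a gripper value outside its range is refused whole. The fingers move at their own pace and stop on an object; "grip_force" is the grip in N (left out, the last holds). Time passes only in rows, so rows that do not move let the fingers close. It gives the time, the measured TCP pose, the force and the opening at its end, in the units of the state.
- status.get_state(): the state, without advancing time (a new reading comes with each control period).
- optics.get_image(name): name is "scene" or "top" or "wrist"; returns a dict with "frame" (400x640x3 uint8, red, green, blue), "range_z" (400x640 float32, m along the optical axis (not along the pixel's ray), 0 where there is no reading), "K" (3x3 intrinsics, pixels), "R" (3x3) and "t" (3): a world point X has camera coordinates R X + t. Camera axes: x right, y down, z forward; pixel columns grow to the right and rows downward; lengths in m; the calibration is good to about 2 mm. A picture is of the moment at which its call begins.
- order.close_job(): hands the job in, once; it reports no verdict.
The state is a dict: "time": time; "joint_positions": joint angles; "qd": joint speeds; "joint_torque": joint torques, N m; "position": TCP position; "tool_rot": TCP orientation; "ft_force": force on the tool from outside, world axes, zero at the start; "torque": the same for the moment, N m; "grip_width": opening from 0.0 (shut) to 1.0 (fully open).
Only numpy, scipy, OpenCV 4.12 (cv2) and the standard library are available. Lean on these libraries where they do the work, as an engineer would, in place of code of your own. Each camera call takes 0.05 s, during which the arm holds its last target.

## Working session

There is one attempt and no reset: what is moved stays moved. The work goes in short steps, Python scripts to look and compute and a tool call to move; the robot and the scene stay as the last step left them, time stands still between calls to the robot, and variables do not carry over. Pictures are saved under pics/ and viewed, and the job is handed in when it is done.

Besides the shell and the picture viewer there is one more tool, called after "Emit:" as a command line: name --argument value ..., lists and objects as JSON in quotes. step_arm: Moves the arm, as the interface text tells. Its arguments: {"type":"object","properties":{"rows":{"type":"array"},"grip_force":{"type":"number"}},"required":["rows"]}

```bash
ls; mkdir -p pics
cat > h.py <<'E'
import numpy as np,cv2
from bench import status,optics,order
def grab(n,save):
    d=optics.get_image(n); cv2.imwrite('pics/'+save,d['frame'][:,:,::-1]); np.savez('pics/'+save[:-4]+'.npz',**d); return d
def cloud(d):
    z=d['range_z'];K=d['K'];v,u=np.mgrid[:z.shape[0],:z.shape[1]]
    P=np.stack([(u-K[0,2])/K[0,0]*z,(v-K[1,2])/K[1,1]*z,z],-1)
    return (P-d['t'])@d['R']
E
python3 - <<'E'
from h import *
d=grab('top','top0.png');grab('scene','sc0.png')
print(status.get_state()); print(d['K'],d['R'],d['t'])
E
```

```text
pics
{'time': 0.1, 'joint_positions': array([-1.31990429,  0.32173082, -0.07009316,  1.45156415,  0.02261424,
        1.37077927, -0.05687877]), 'qd': array([-1.13924333e-03, -7.93282338e-04, -1.98514856e-03, -1.79328641e-03,
        1.82716343e-05, -5.82257838e-04, -5.17876733e-04]), 'joint_torque': array([-2.72218513e-04, -4.92572987e+01, -4.05996284e-01, -3.13397849e+01,
       -6.42889948e-02,  3.95780581e-02,  1.10680453e-04]), 'position': array([0.15241398, 0.63138457, 0.22957706]), 'tool_rot': array([-3.70978334e-01, -3.11951402e+00,  2.65755905e-03]), 'ft_force': array([-0.37447873, -0.70685132,  0.00984886]), 'torque': array([0.04287771, 0.01298821, 0.01889546]), 'grip_width': 0.998838689788949}
[[399.96675641   0.         317.77710509]
 [  0.         399.96675641 199.17948985]
 [  0.           0.           1.        ]] [[ 0.0147062  -0.99981943  0.01203472]
 [-0.98279149 -0.01667011 -0.18396463]
 [ 0.18413204 -0.0091222  -0.98285919]] [-0.02041351  0.56655237  0.9994915 ]
```

View pics/top0.png

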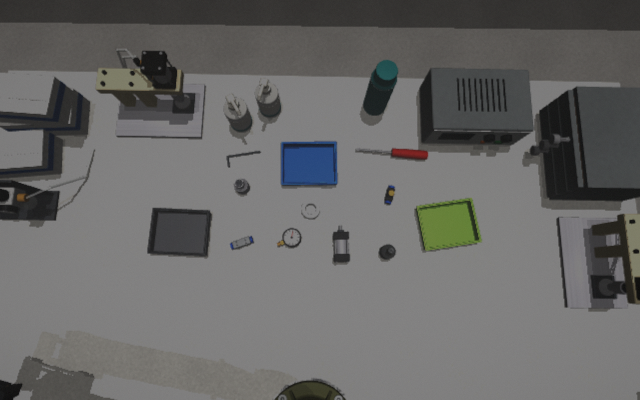

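View pics/sc0.png

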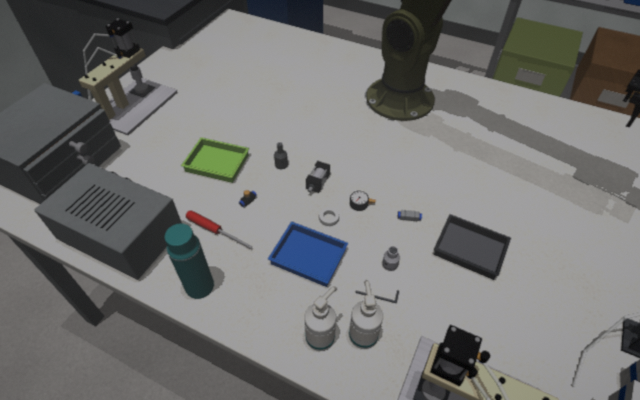

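The top view shows: green tray (448,225), blue tray (309,164), grey tray (180,232), long horn (388,252), short horn (242,186), connector (242,242), valve (390,194), gauge (291,238), cylinder (341,247) and tape (311,211).

```bash
cat > m.py <<'E'
from h import *
d=dict(np.load('pics/top0.npz'));P=cloud(d)
print('table',np.median(P[280:300,200:400,2]))
def rect(pts):
    (c,s,a)=cv2.minAreaRect((pts*1000).astype(np.float32)); return np.round(c,1),np.round(s,1),round(a,1)
rois=dict(green=(412,195,485,253),blue=(275,137,343,190),grey=(143,203,215,260),long=(375,240,400,262),short=(230,176,253,196),conn=(226,232,258,252),valve=(380,182,400,206),gauge=(274,224,305,252),cyl=(328,224,355,266),tape=(298,200,324,222))
for n,(a,b,c,e) in rois.items():
    Q=P[b:e,a:c].reshape(-1,3);Q=Q[(Q[:,2]>.010)&(Q[:,2]<.12)]
    Q5=Q[Q[:,2]>np.percentile(Q[:,2],95)-0.006]
    print(n,len(Q),'zmax %.4f'%Q[:,2].max(),rect(Q[:,:2]),'top',np.round(Q5.mean(0)*1000,1))
im=cv2.resize(d['frame'][130:270,140:490],None,fx=2.28,fy=2.28,interpolation=cv2.INTER_CUBIC)[:,:,::-1]
cv2.imwrite('pics/crop.png',np.clip(im*1.5,0,255).astype(np.uint8))
E
python3 m.py
```

```text
table 9.045469626206134e-05
green 654 zmax 0.0345 (array([ 510.9, -362.1]), array([121.9, 155.5]), 9.5) top [ 509.8 -362.1   27.4]
blue 603 zmax 0.0332 (array([673. ,  15.3]), array([121.5, 152.5]), 1.0) top [671.4  12.8  27.2]
grey 673 zmax 0.0355 (array([478.4, 356.2]), array([154.7, 122.1]), 88.2) top [477.2 358.2  27.4]
long 194 zmax 0.0834 (array([ 433.2, -194.8]), array([36.5, 35.7]), 76.2) top [ 433.9 -195.4   80. ]
short 179 zmax 0.0651 (array([602.3, 195.2]), array([30.4, 37. ]), 39.0) top [604.7 197.2  60.4]
conn 169 zmax 0.0245 (array([453.2, 191.1]), array([20.1, 59.8]), 19.7) top [452.9 191.7  20.2]
valve 135 zmax 0.0389 (array([ 590. , -206.8]), array([19.6, 50.4]), 76.4) top [ 590.1 -206.7   36.1]
gauge 309 zmax 0.0319 (array([462.2,  60.9]), array([49.5, 61.5]), 59.0) top [467.4  57.4  26.5]
cyl 478 zmax 0.0458 (array([452.7, -73.6]), array([96.4, 40. ]), 2.1) top [444.  -73.3  39.7]
tape 196 zmax 0.0218 (array([546.4,   8.9]), array([49.7, 49.1]), 1.4) top [546.5   7.9  16.1]
```

View pics/crop.png

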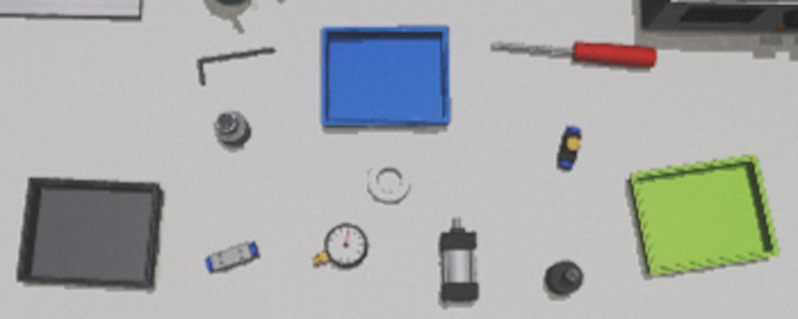

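```bash
cat > go.py <<'E'
# usage: go.py x y z(mm) [phi deg of tool y in world]
import sys
from h import *
from scipy.spatial.transform import Rotation as Ro
s=status.get_state();R=Ro.from_rotvec(s['tool_rot']).as_matrix();p=s['position']*1000
a=[float(v) for v in sys.argv[1:]]
phi=np.degrees(np.arctan2(R[1,1],R[0,1]))
print('t %.2f'%s['time'],'p',p.round(1),'phi %.1f'%phi,'tilt tool-xy',(R.T@[0,0,-1]).round(4),'F',s['ft_force'].round(1),'g %.1f'%(s['grip_width']*87),'q7 %.2f'%s['joint_positions'][6])
if len(a)>=3: 
    dw=np.array(a[:3])-p; print('tool shift now',(R.T@dw).round(1))
if len(a)==4:
    dz=(a[3]-phi+180)%360-180; print('turn about tool z',round(-dz,1))
    c=np.radians(a[3]);Rt=np.array([[np.sin(c),np.cos(c),0],[-np.cos(c),np.sin(c),0],[0,0,-1]])
    print('tool shift after turn',(Rt.T@dw).round(1),'full turn rv',np.degrees(Ro.from_matrix(R.T@Rt).as_rotvec()).round(1))
E
python3 go.py 540 200 230 9.5
python3 - <<'E'
from h import *
d=dict(np.load('pics/top0.npz'));P=cloud(d);f=d['frame'].astype(int)
b,e,a,c=224,252,274,305
m=(f[b:e,a:c,0]-f[b:e,a:c,2]>40)&(f[b:e,a:c,1]-f[b:e,a:c,2]>10)
Q=P[b:e,a:c]; print(m.sum(),Q[m].mean(0)*1000)
hi=Q[(Q[...,2]>.022)&(Q[...,2]<.04)]
print(cv2.minEnclosingCircle((hi[:,:2]*1000).astype(np.float32)),hi.mean(0))
E
```

```text
t 0.10 p [152.4 631.4 229.6] phi 76.4 tilt tool-xy [1.0e-04 1.7e-03 1.0e+00] F [-0.4 -0.7  0. ] g 86.9 q7 -0.06
tool shift now [-4.779e+02 -3.285e+02  2.000e-01]
turn about tool z 66.9
23 [453.13057197  86.84253887  17.39176769]
((467.53680419921875, 57.85081100463867), 24.841365814208984) [0.46738975 0.05757159 0.02623925]Traceback (most recent call last):
  File "go.py", line 14, in <module>
    print('tool shift after turn',(Rt.T@dw).round(1),'full turn rv',np.degrees(Ro.from_matrix(R.T@Rt).as_rotvec()).round(1))
                                                                               ~~~~~~~~~~~~~~^^^^^^^^
  File "scipy/spatial/transform/_rotation.pyx", line 1143, in scipy.spatial.transform._rotation.Rotation.from_matrix
ValueError: Non-positive determinant (left-handed or null coordinate frame) in rotation matrix 0: [[-3.91754786e-01 -9.20069659e-01  1.04231351e-04]
 [-9.20068278e-01  3.91754390e-01  1.69143228e-03]
 [ 1.59706861e-03 -5.66726732e-04  9.99998564e-01]].
```

```bash
sed -i 's/Rt=np.array.*/s_,c_=np.sin(c),np.cos(c);Rt=np.array([[-s_,c_,0],[c_,s_,0],[0,0,-1]])/' go.py; python3 go.py 540 200 230 9.5
```

```text
t 0.10 p [152.4 631.4 229.6] phi 76.4 tilt tool-xy [1.0e-04 1.7e-03 1.0e+00] F [-0.4 -0.7  0. ] g 86.9 q7 -0.06
tool shift now [-4.779e+02 -3.285e+02  2.000e-01]
turn about tool z 66.9
tool shift after turn [-4.894e+02  3.111e+02 -4.000e-01] full turn rv [-0.1  0.1 66.9]
```

Emit:
step_arm --rows '[[[0,0,6],[0,0,0],60],[[0,0,6],[0,0,0],60],[[0,0,6],[0,0,0],60],[[0,0,6],[0,0,0],60],[[0,0,6],[0,0,0],60],[[0,0,6],[0,0,0],60],[[0,0,6],[0,0,0],60],[[0,0,6],[0,0,0],60],[[0,0,6],[0,0,0],60],[[0,0,6],[0,0,0],60],[[0,0,6],[0,0,0],60]]'

```text
time: 1.02
position: [0.1516, 0.6275, 0.2218]
tool_rot: [2.07, 2.353, -0.021]
ft_force: [0.2, -0.2, 0.8]
grip_width: 0.69
```

```bash
python3 go.py 540 200 230 9.5
```

```text
t 1.02 p [151.6 627.5 221.8] phi 7.3 tilt tool-xy [0.0146 0.0053 0.9999] F [ 0.2 -0.2  0.8] g 60.1 q7 -1.23
tool shift now [-473.6  330.7   -3. ]
turn about tool z -2.2
tool shift after turn [-485.8  312.5   -8.2] full turn rv [-0.3  0.8 -2.2]
```

Emit:
step_arm --rows '[[[0,0,0],[-15,10,-1],60],[[0,0,0],[-30,21,-1],60],[[0,0,0],[-30,21,-1],60],[[0,0,0],[-30,21,-1],60],[[0,0,0],[-30,21,-1],60],[[0,0,0],[-30,21,-1],60],[[0,0,0],[-30,21,-1],60],[[0,0,0],[-30,21,-1],60],[[0,0,0],[-30,21,-1],60],[[0,0,0],[-30,21,-1],60],[[0,0,0],[-30,21,-1],60],[[0,0,0],[-30,21,-1],60]]'

```text
time: 2.02
position: [0.4343, 0.3081, 0.2294]
tool_rot: [2.052, 2.373, -0.04]
ft_force: [0.3, 0.3, 0.7]
grip_width: 0.69
```

```bash
python3 go.py 433 -195 230 9.5
```

```text
t 2.02 p [434.3 308.1 229.4] phi 8.3 tilt tool-xy [0.0195 0.0164 0.9997] F [0.3 0.3 0.7] g 60.0 q7 -0.50
tool shift now [-497.6  -73.6   10.3]
turn about tool z -1.2
tool shift after turn [-496.   -84.3   -0.6] full turn rv [-1.   1.1 -1.2]
```

Emit:
step_arm --rows '[[[0,0.2,0],[-38,4,-1],60],[[0,0.2,0],[-38,4,-1],60],[[0,0.2,0],[-38,4,-1],60],[[0,0,0],[-38,4,-1],60],[[0,0,0],[-38,4,-1],60],[[0,0,0],[-38,-4,-1],60],[[0,0,0],[-38,-12,-1],60],[[0,0,0],[-38,-16,-1],60],[[0,0,0],[-38,-18,-1],60],[[0,0,0],[-38,-18,-1],60],[[0,0,0],[-38,-18,-1],60],[[0,0,0],[-36,-18,-1],60]]'

```text
time: 3.02
position: [0.4189, -0.1662, 0.2445]
tool_rot: [-2.056, -2.371, 0.033]
ft_force: [1.3, -0.1, 1.2]
grip_width: 0.69
```

```bash
python3 go.py 433 -195 150 9.5; python3 -c "
from h import *
grab('wrist','w1.png')"
```

```text
t 3.02 p [ 418.9 -166.2  244.5] phi 8.1 tilt tool-xy [0.0112 0.0178 0.9998] F [ 1.3 -0.1  1.2] g 60.0 q7 0.31
tool shift now [-29.4  11.6  94.6]
turn about tool z -1.4
tool shift after turn [-30.7   9.1  94.5] full turn rv [-1.   0.6 -1.4]
```

View pics/w1.png

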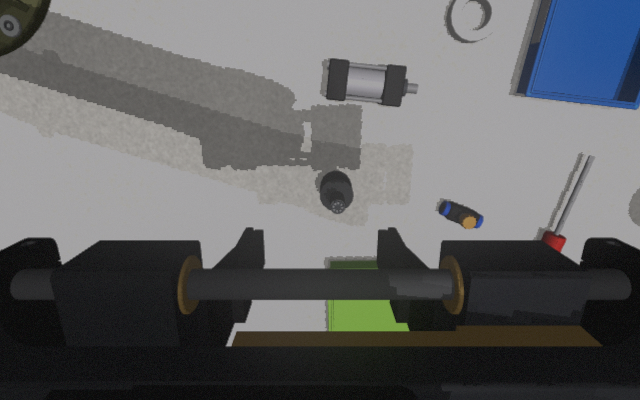

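The wrist view shows the long horn's tip at (337,206) and the valve at (460,214). I'll move closer and cross-check the horn position from this view.

Emit:
step_arm --rows '[[[-0.5,0.3,-0.7],[-6,2,12],60],[[-0.5,0.3,-0.7],[-6,2,13],60],[[0,0,0],[-6,2,13],60],[[0,0,0],[-6,2,13],60],[[0,0,0],[-6,2,13],60],[[0,0,0],[0,0,13],60],[[0,0,0],[0,0,13],60],[[0,0,0],[0,0,0],60]]'

```text
time: 3.73
position: [0.4273, -0.2104, 0.1517]
tool_rot: [2.058, 2.371, 0.007]
ft_force: [-0.6, 0.6, -1.6]
grip_width: 0.689
```

```bash
python3 go.py 433 -195 61 9.5; python3 -c "
from h import *
d=dict(np.load('pics/w1.npz'));P=cloud(d)
Q=P[165:220,315:360].reshape(-1,3);Q=Q[(Q[:,2]>.01)&(Q[:,2]<.1)]
T=Q[Q[:,2]>.074];print(len(T),T.mean(0),T.max(0),T.min(0));B=Q[(Q[:,2]<.042)];print(cv2.minEnclosingCircle((B[:,:2]*1000).astype(np.float32)))
T=Q[Q[:,2]>.055];print(cv2.minEnclosingCircle((T[:,:2]*1000).astype(np.float32)))
d=dict(np.load('pics/top0.npz'));P=cloud(d)
Q=P[240:262,375:400].reshape(-1,3);T=Q[Q[:,2]>.055];print(cv2.minEnclosingCircle((T[:,:2]*1000).astype(np.float32)),T.mean(0))
"
```

```text
t 3.73 p [ 427.3 -210.4  151.7] phi 8.1 tilt tool-xy [-0.0013 -0.0047  1.    ] F [-0.6  0.6 -1.6] g 59.9 q7 0.53
tool shift now [14.3  7.3 90.7]
turn about tool z -1.4
tool shift after turn [14.3  8.1 90.7] full turn rv [ 0.3 -0.1 -1.4]
208 [ 0.43841106 -0.19445703  0.07975908] [ 0.44644881 -0.18739544  0.08204236] [ 0.43096359 -0.20304339  0.07405521]
((438.6521301269531, -194.5505828857422), 18.9620418548584)
((438.5125732421875, -195.43572998046875), 8.207908630371094)
((405.3999328613281, -101.76129913330078), 105.0157241821289) [ 0.43076641 -0.18524123  0.12217748]
```

Emit:
step_arm --rows '[[[0,0,-0.7],[7,4,5],60],[[0,0,-0.7],[7,4,5],60],[[0,0,0],[0,0,5],60],[[0,0,0],[0,0,0],60],[[0,0,0],[0,0,0],60]]'

```text
time: 4.15
position: [0.4347, -0.1921, 0.1363]
tool_rot: [2.023, 2.401, 0.008]
ft_force: [0.2, -0.4, -0.5]
grip_width: 0.69
```

```bash
python3 go.py 436 -195 61 9.5; python3 -c "
from h import *
d=grab('wrist','w2.png');P=cloud(d)
M=(P[...,2]>.055)&(P[...,2]<.085)&(abs(P[...,0]-.436)<.03)&(abs(P[...,1]+.195)<.03);T=P[M];v,u=np.nonzero(M);print(len(T),u.mean(),v.mean())
print(cv2.minEnclosingCircle((T[:,:2]*1000).astype(np.float32)))
M=(P[...,2]>.01)&(P[...,2]<.042)&(abs(P[...,0]-.436)<.03)&(abs(P[...,1]+.195)<.03);T=P[M]
print(cv2.minEnclosingCircle((T[:,:2]*1000).astype(np.float32)))
"; python3 go.py
```

```text
t 4.15 p [ 434.7 -192.1  136.3] phi 9.8 tilt tool-xy [-0.0017 -0.0054  1.    ] F [ 0.2 -0.4 -0.5] g 60.0 q7 0.54
tool shift now [-3.2  0.3 75.3]
turn about tool z 0.3
tool shift after turn [-3.1  0.8 75.3] full turn rv [ 0.3 -0.1  0.3]
622 322.84083601286176 215.7556270096463
((438.63580322265625, -195.12777709960938), 7.953959941864014)
((438.7559814453125, -195.0946044921875), 19.029266357421875)
t 4.20 p [ 434.7 -192.2  136.4] phi 9.8 tilt tool-xy [-0.0018 -0.0054  1.    ] F [-0.4 -0.3 -0.1] g 59.9 q7 0.54
```

View pics/w2.png

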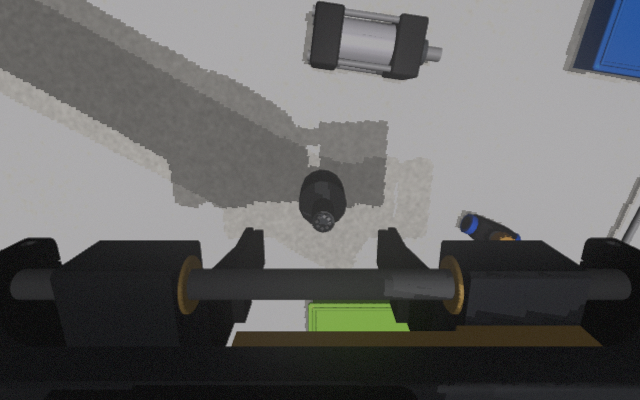

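Emit:
step_arm --rows '[[[0.2,0,0],[-1,0.5,10],60],[[0.1,0,0],[-1,0.5,12],60],[[0,0,0],[-1,0.5,12],60],[[0,0,0],[0,0.3,12],60],[[0,0,0],[0,0,12],60],[[0,0,0],[0,0,10],60],[[0,0,0],[0,0,3],60],[[0,0,0],[0,0,0],60],[[0,0,0],[0,0,0],60]]'

```text
time: 4.95
position: [0.4414, -0.1963, 0.0667]
tool_rot: [2.021, 2.398, 0.011]
ft_force: [0.4, -0.1, -0.5]
grip_width: 0.691
```

```bash
python3 go.py 437 -195 61 9.5
```

```text
t 4.95 p [ 441.4 -196.3   66.7] phi 9.7 tilt tool-xy [-0.     -0.0093  1.    ] F [ 0.4 -0.1 -0.5] g 60.1 q7 0.69
tool shift now [ 2.  -4.2  5.7]
turn about tool z 0.2
tool shift after turn [ 2.  -4.1  5.7] full turn rv [ 0.5 -0.   0.2]
```

Emit:
step_arm --grip_force 40 --rows '[[[0.3,0,0],[1,-2,3],60],[[0.2,0,0],[1,-1.5,2.5],60],[[0,0,0],[0,0,0],40],[[0,0,0],[0,0,0],20],[[0,0,0],[0,0,0],8],[[0,0,0],[0,0,0],8],[[0,0,0],[0,0,0],8],[[0,0,0],[0,0,0],8],[[0,0,0],[0,0,0],8]]'

```text
time: 5.7
position: [0.4394, -0.195, 0.0632]
tool_rot: [2.022, 2.4, 0.006]
ft_force: [0.6, 0.1, -0.5]
grip_width: 0.243
```

```bash
python3 go.py 437 -195 140 9.5
```

```text
t 5.70 p [ 439.4 -195.    63.2] phi 9.8 tilt tool-xy [ 2.0e-04 -4.9e-03  1.0e+00] F [ 0.6  0.1 -0.5] g 21.1 q7 0.69
tool shift now [  0.4  -2.  -76.8]
turn about tool z 0.3
tool shift after turn [  0.4  -2.3 -76.8] full turn rv [0.3 0.  0.3]
```

Still closing; give it more rows.

Emit:
step_arm --rows '[[[0.2,0,0],[0,0,0],8],[[0,0,0],[0,0,0],8],[[0,0,0],[0,0,0],8],[[0,0,0],[0,0,0],8]]'

```text
time: 6.03
position: [0.4391, -0.1949, 0.063]
tool_rot: [2.024, 2.402, 0.001]
ft_force: [-0.7, -0.5, 0.0]
grip_width: 0.165
```

```bash
python3 go.py 437 -195 140 9.5
```

```text
t 6.03 p [ 439.1 -194.9   63. ] phi 9.8 tilt tool-xy [-0.e+00 -5.e-04  1.e+00] F [-0.7 -0.5  0. ] g 14.3 q7 0.69
tool shift now [  0.3  -2.  -77. ]
turn about tool z 0.3
tool shift after turn [  0.2  -2.1 -77. ] full turn rv [ 0.  -0.   0.3]
```

Emit:
step_arm --rows '[[[0,0,0],[0,0,-10],8],[[0,0,0],[0,0,-15],8],[[0,0,0],[0,0,-15],8],[[0,0,0],[0,0,-15],8],[[0,0,0],[0,0,-15],8],[[0,0,0],[0,0,-8],8],[[0,0,0],[0,0,-1],8]]'

```text
time: 6.62
position: [0.4356, -0.1952, 0.1457]
tool_rot: [-2.025, -2.396, 0.007]
ft_force: [1.3, -0.2, -3.0]
grip_width: 0.17
```

```bash
python3 go.py 518 -397 140 9.5; python3 -c "
from h import *
d=grab('wrist','w3.png')"
```

```text
t 6.62 p [ 435.6 -195.2  145.7] phi 9.6 tilt tool-xy [-0.001   0.0063  1.    ] F [ 1.3 -0.2 -3. ] g 14.8 q7 0.54
tool shift now [-212.7   47.6    5.2]
turn about tool z 0.1
tool shift after turn [-212.6   47.9    5.7] full turn rv [-0.4 -0.1  0.1]
```

View pics/w3.png

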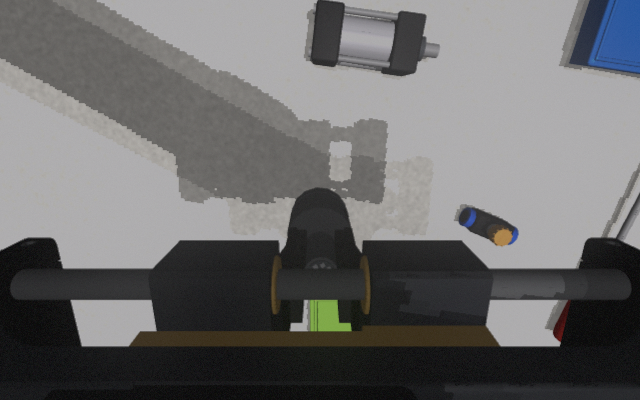

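The long horn is held between the jaws at (320,250), and force shows about 2.6 N of weight. Moving to the green tray.

Emit:
step_arm --rows '[[[0,0,0],[-12,3,-0.5],8],[[0,0,0],[-20,4.5,-0.5],8],[[0,0,0],[-20,4.5,-0.5],8],[[0,0,0],[-20,4.5,-0.5],8],[[0,0,0],[-20,4.5,-0.5],8],[[0,0,0],[-20,4.5,-0.5],8],[[0,0,0],[-20,4.5,-0.5],8],[[0,0,0],[-20,4.5,-0.5],8],[[0,0,0],[-20,4.5,-0.5],8],[[0,0,0],[-20,4.5,-0.5],8],[[0,0,0],[-12,3,-0.5],8],[[0,0,0],[0,0,0],8]]'

```text
time: 7.67
position: [0.5145, -0.3894, 0.1316]
tool_rot: [-1.998, -2.387, 0.015]
ft_force: [-0.8, -0.2, -1.9]
grip_width: 0.165
```

```bash
python3 -c "
from h import *
d=grab('wrist','w4.png');grab('top','t4.png');grab('scene','s4.png')"; python3 go.py 518 -397 68 9.5
```

```text
t 7.82 p [ 514.2 -386.   132. ] phi 10.3 tilt tool-xy [-0.0192  0.0252  0.9995] F [ 0.5 -0.1 -2.6] g 14.5 q7 1.10
tool shift now [-12.7   3.4  63.8]
turn about tool z 0.8
tool shift after turn [-11.4   1.9  64. ] full turn rv [-1.4 -1.1  0.8]
```

View pics/w4.png

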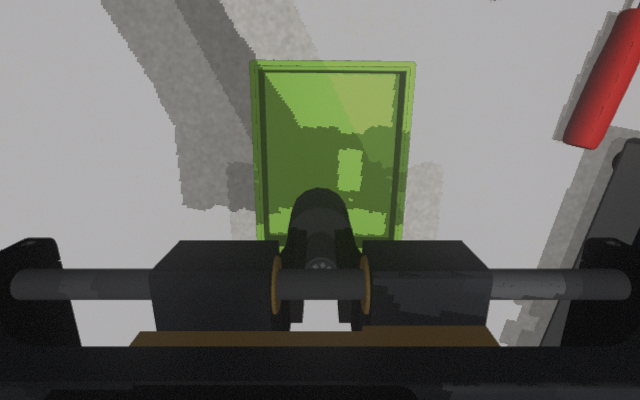

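View pics/s4.png

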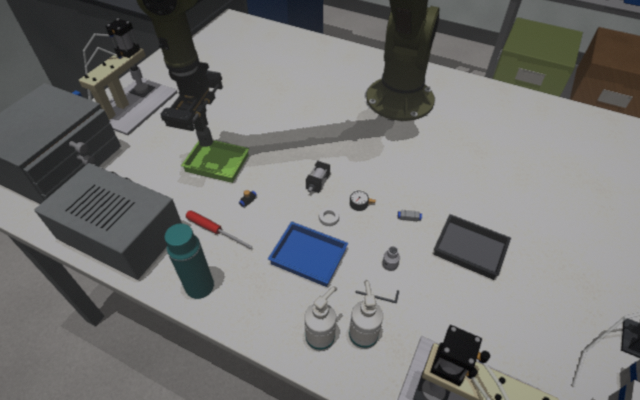

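The wrist view shows the horn at (320,225) above the far part of the green tray (250–415, 62–245). I'll measure the tray from this view.

```bash
cat > tray.py <<'E'
import sys
from h import *
d=dict(np.load('pics/'+sys.argv[1]+'.npz'));P=cloud(d);c=np.array([float(sys.argv[2]),float(sys.argv[3])])/1000
f=d['frame'].astype(int)
z0,z1=(float(v) for v in sys.argv[4:6]) if len(sys.argv)>4 else (.022,.034)
M=(P[...,2]>z0)&(P[...,2]<z1)&(np.hypot(P[...,0]-c[0],P[...,1]-c[1])<.10)
T=(P[M][:,:2]*1000).astype(np.float32);print(len(T),cv2.minAreaRect(T))
E
python3 tray.py w4 510 -362; python3 tray.py top0 510 -362;python3 - <<'E'
from h import *
d=dict(np.load('pics/w4.npz'));P=cloud(d)
for v in (110,150): 
  print([ (u,(P[v,u]*1000).round(0)) for u in range(246,270,3)]); print([ (u,(P[v,u]*1000).round(0)) for u in range(395,420,3)])
print([(v,(P[v,330]*1000).round(0)) for v in range(56,80,2)])
E
```

```text
5148 ((515.6146240234375, -361.24981689453125), (122.27156829833984, 152.67425537109375), 9.60703182220459)
538 ((510.8671569824219, -362.0675048828125), (121.85031127929688, 155.46261596679688), 9.475855827331543)
[(246, array([ 439., -334.,    0.])), (249, array([ 442., -334.,   -0.])), (252, array([ 450., -332.,   28.])), (255, array([ 452., -331.,   25.])), (258, array([ 455., -331.,   27.])), (261, array([ 456., -331.,   21.])), (264, array([ 456., -331.,   11.])), (267, array([ 457., -331.,    4.]))]
[(395, array([ 560., -312.,    5.])), (398, array([ 562., -312.,    9.])), (401, array([ 562., -312.,   20.])), (404, array([ 563., -311.,   27.])), (407, array([ 565., -311.,   26.])), (410, array([ 567., -311.,   27.])), (413, array([ 576., -310.,   -1.])), (416, array([ 578., -309.,   -0.])), (419, array([ 581., -309.,   -1.]))]
[(246, array([ 443., -368.,    1.])), (249, array([ 446., -367.,   -0.])), (252, array([ 448., -367.,   -0.])), (255, array([ 456., -361.,   27.])), (258, array([ 459., -361.,   28.])), (261, array([ 461., -360.,   28.])), (264, array([ 461., -362.,   15.])), (267, array([ 462., -364.,    3.]))]
[(395, array([ 568., -344.,    6.])), (398, array([ 567., -342.,   19.])), (401, array([ 567., -341.,   30.])), (404, array([ 570., -341.,   26.])), (407, array([ 572., -340.,   27.])), (410, array([ 582., -342.,    0.])), (413, array([ 584., -342.,   -1.])), (416, array([ 586., -341.,    1.])), (419, array([ 589., -341.,   -0.]))]
[(56, array([ 501., -281.,   -0.])), (58, array([ 501., -282.,    1.])), (60, array([ 502., -286.,   26.])), (62, array([ 502., -288.,   27.])), (64, array([ 502., -289.,   26.])), (66, array([ 502., -291.,   27.])), (68, array([ 503., -292.,   28.])), (70, array([ 503., -293.,   26.])), (72, array([ 503., -293.,    9.])), (74, array([ 503., -294.,    4.])), (76, array([ 503., -296.,    4.])), (78, array([ 504., -297.,    4.]))]
```

Emit:
step_arm --rows '[[[-0.7,-0.6,0.4],[-5,2,2],8],[[-0.7,-0.5,0.4],[-5,2,2],8],[[0,0,0],[-2,1,10],8],[[0,0,0],[0,0,10],8],[[0,0,0],[0,0,10],8],[[0,0,0],[0,0,8],8],[[0,0,0],[0,0,0],8],[[0,0,0],[0,0,0],8]]'

```text
time: 8.48
position: [0.5219, -0.3915, 0.0838]
tool_rot: [-2.026, -2.399, -0.007]
ft_force: [-0.3, 0.0, -1.3]
grip_width: 0.171
```

```bash
python3 go.py 521 -397 67 9.5
```

```text
t 8.48 p [ 521.9 -391.5   83.8] phi 9.6 tilt tool-xy [-0.0038 -0.0022  1.    ] F [-0.3  0.  -1.3] g 14.9 q7 1.13
tool shift now [-5.3 -1.9 16.8]
turn about tool z 0.1
tool shift after turn [-5.2 -1.8 16.8] full turn rv [ 0.1 -0.2  0.1]
```

Emit:
step_arm --rows '[[[0.1,-0.2,0],[-3,-1,5],8],[[0,0,0],[-2,-1,4],8],[[0,0,0],[0,0,4],8],[[0,0,0],[0,0,2],8],[[0,0,0],[0,0,0],8],[[0,0,0],[0,0,0],8]]'

```text
time: 8.98
position: [0.5209, -0.3979, 0.0675]
tool_rot: [2.026, 2.399, -0.0]
ft_force: [-0.7, -0.2, -2.4]
grip_width: 0.164
```

```bash
python3 go.py 521 -397 67 9.5
```

```text
t 8.98 p [ 520.9 -397.9   67.5] phi 9.6 tilt tool-xy [ 9.e-04 -5.e-04  1.e+00] F [-0.7 -0.2 -2.4] g 14.2 q7 1.14
tool shift now [0.9 0.3 0.5]
turn about tool z 0.1
tool shift after turn [0.9 0.3 0.5] full turn rv [0.  0.1 0.1]
```

Emit:
step_arm --rows '[[[0,0,0],[0,0,1],8],[[0,0,0],[0,0,0.5],8],[[0,0,0],[0,0,0],8]]'

```text
time: 9.23
position: [0.5212, -0.3986, 0.0674]
tool_rot: [2.025, 2.398, 0.0]
ft_force: [-0.1, -0.3, -2.3]
grip_width: 0.166
```

```bash
python3 go.py
```

```text
t 9.23 p [ 521.2 -398.6   67.4] phi 9.6 tilt tool-xy [ 0.0019 -0.0017  1.    ] F [-0.1 -0.3 -2.3] g 14.5 q7 1.14
```

Emit:
step_arm --rows '[[[0,0,0],[0,0,2],8],[[0,0,0],[0,0,2],8]]'

```text
time: 9.4
position: [0.5217, -0.3999, 0.0671]
tool_rot: [2.024, 2.396, 0.001]
ft_force: [-5.1, 3.9, 13.0]
grip_width: 0.165
```

```bash
python3 go.py
```

```text
t 9.40 p [ 521.7 -399.9   67.1] phi 9.6 tilt tool-xy [ 0.0032 -0.0037  1.    ] F [-5.1  3.9 13. ] g 14.4 q7 1.15
```

Contact (13 N). Release here.

Emit:
step_arm --rows '[[[0,0,0],[0,0,-0.5],20],[[0,0,0],[0,0,0],40],[[0,0,0],[0,0,0],40],[[0,0,0],[0,0,-1],40],[[0,0,0],[0,0,-15],40],[[0,0,0],[0,0,-25],40],[[0,0,0],[0,0,-25],40],[[0,0,0],[0,0,-25],40],[[0,0,0],[0,0,-25],40]]'

```text
time: 10.15
position: [0.5195, -0.3977, 0.1863]
tool_rot: [-2.027, -2.398, 0.002]
ft_force: [-0.4, 0.2, -0.1]
grip_width: 0.46
```

```bash
python3 go.py 608 197 190 9.5;python3 -c "
from h import *
d=grab('wrist','w5.png');grab('top','t5.png')"
```

```text
t 10.15 p [ 519.5 -397.7  186.3] phi 9.6 tilt tool-xy [-9.0e-04  2.1e-03  1.0e+00] F [-0.4  0.2 -0.1] g 40.0 q7 1.08
tool shift now [571.7 186.3  -3.5]
turn about tool z 0.1
tool shift after turn [572.  185.5  -3.7] full turn rv [-0.1 -0.1  0.1]
```

View pics/w5.png

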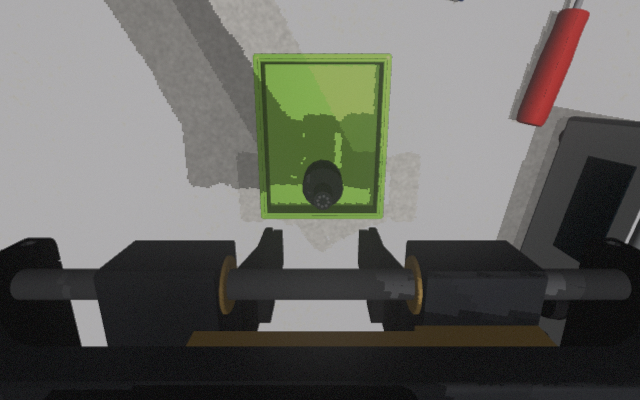

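The long horn stands at (322,185) in the green tray. Next I'll check how close the pump bottle is to the short horn.

Run:
```python
from h import *
d=dict(np.load('pics/top0.npz'));P=cloud(d)
M=(P[...,2]>.05)&(P[...,2]<.3)&(P[...,0]<.9)&(P[...,0]>.64)&(P[...,1]>-.1)&(P[...,1]<.32)
Q=P[M];print(Q.min(0),Q.max(0)); 
for z in (.05,.1,.15,.2):
  q=Q[(Q[:,2]>z)&(Q[:,2]<z+.05)]; print(z,len(q),q.min(0) if len(q) else 0)
```

```text
[0.75651054 0.09908497 0.05002736] [0.86792691 0.24081455 0.16655772]
0.05 397 [0.76460072 0.09908497 0.05002736]
0.1 589 [0.76010697 0.10044646 0.10000765]
0.15 237 [0.75651054 0.12015264 0.15077903]
0.2 0 0
```

Emit:
step_arm --rows '[[[0,0,0],[20,6,-0.5],60],[[0,0,0],[38,12,-0.5],60],[[0,0,0],[38,12,-0.5],60],[[0,0,0],[38,12,-0.5],60],[[0,0,0],[38,12,-0.5],60],[[0,0,0],[38,12,-0.5],60],[[0,0,0],[38,12,-0.5],60],[[0,0,0],[38,12,-0.5],60],[[0,0,0],[38,12,-0.5],60],[[0,0,0],[38,12,-0.5],60]]'

```text
time: 11.08
position: [0.5736, -0.0251, 0.1978]
tool_rot: [2.048, 2.361, -0.004]
ft_force: [0.1, -0.2, -0.7]
grip_width: 0.689
```

```bash
python3 go.py 608 197 190 9.5
```

```text
t 11.08 p [573.6 -25.1 197.8] phi 8.1 tilt tool-xy [ 0.014  -0.0089  0.9999] F [ 0.1 -0.2 -0.7] g 59.9 q7 0.31
tool shift now [215.1  65.4   5.4]
turn about tool z -1.4
tool shift after turn [213.4  70.6   7.8] full turn rv [ 0.5  0.8 -1.4]
```

Emit:
step_arm --rows '[[[0.2,0.2,-0.3],[25,8,0],60],[[0.2,0.2,-0.3],[30,9,0],60],[[0,0.2,-0.3],[30,9,0],60],[[0,0.2,-0.3],[30,9,0],60],[[0,0,0],[30,9,2],60],[[0,0,0],[25,8,2],60],[[0,0,0],[15,5,2],60],[[0,0,0],[0,0,0],60],[[0,0,0],[0,0,0],60]]'

```text
time: 11.83
position: [0.5993, 0.1898, 0.1932]
tool_rot: [-2.01, -2.411, -0.01]
ft_force: [0.5, -0.5, 0.6]
grip_width: 0.684
```

```bash
cat > cyl.py <<'E'
import sys
from h import *
# cyl.py name x y z0 z1 rad : min enclosing circle / rect of points in height band near guess
d=grab('wrist',sys.argv[1]+'.png');P=cloud(d);x,y,z0,z1,r=[float(v)/1000 for v in sys.argv[2:]]
M=(P[...,2]>z0)&(P[...,2]<z1)&(np.hypot(P[...,0]-x,P[...,1]-y)<r);T=(P[M][:,:2]*1000).astype(np.float32)
v,u=np.nonzero(M);print(len(T),'px',u.mean().round(),v.mean().round(),cv2.minEnclosingCircle(T),cv2.minAreaRect(T),'z',P[M][:,2].max()*1000)
E
python3 cyl.py w6 608 197 45 68 30;python3 go.py 608 197 20 9.5
```

```text
613 px 332.0 178.0 ((610.0303344726562, 198.2874298095703), 11.926755905151367) ((610.14501953125, 198.60682678222656), (23.16582489013672, 23.081661224365234), 52.726890563964844) z 62.40426719904236
t 11.88 p [599.2 189.8 193.2] phi 10.3 tilt tool-xy [-0.0064 -0.0032  1.    ] F [-0.5  0.7 -0.6] g 59.9 q7 0.06
tool shift now [  4.4   9.4 173.2]
turn about tool z 0.8
tool shift after turn [  5.7   9.9 173.2] full turn rv [ 0.2 -0.4  0.8]
```

View pics/w6.png

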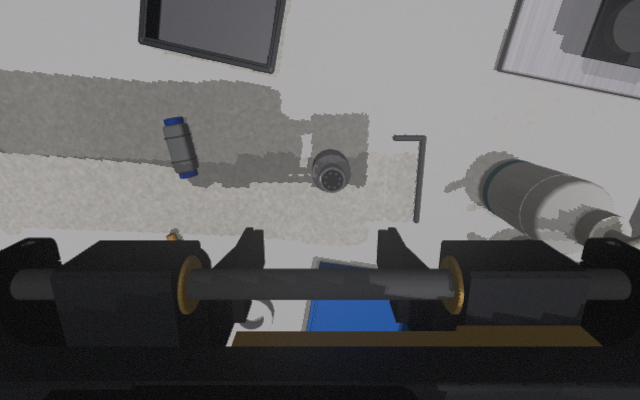

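Emit:
step_arm --rows '[[[0.1,-0.2,0.4],[2,4,8],54],[[0.1,-0.2,0.4],[2,4,15],54],[[0,0,0],[2,4,15],54],[[0,0,0],[0,0,15],54],[[0,0,0],[0,0,15],54],[[0,0,0],[0,0,15],54],[[0,0,0],[0,0,15],54],[[0,0,0],[0,0,6],54],[[0,0,0],[0,0,0],54]]'

```text
time: 12.63
position: [0.6118, 0.1828, 0.076]
tool_rot: [2.054, 2.374, -0.013]
ft_force: [-0.2, -0.3, 0.5]
grip_width: 0.619
```

```bash
python3 go.py 610 198 22 9.5
```

```text
t 12.63 p [611.8 182.8  76. ] phi 8.3 tilt tool-xy [0.007  0.0048 1.    ] F [-0.2 -0.3  0.5] g 53.9 q7 0.11
tool shift now [15.7  0.7 53.9]
turn about tool z -1.2
tool shift after turn [15.3  0.7 54. ] full turn rv [-0.3  0.4 -1.2]
```

Emit:
step_arm --rows '[[[-0.2,0.2,-0.6],[7,0,0],54],[[-0.1,0.2,-0.6],[6,0.5,0],54],[[0,0,0],[0,0,0],54],[[0,0,0],[0,0,0],54]]'

```text
time: 12.97
position: [0.611, 0.1953, 0.076]
tool_rot: [2.03, 2.396, 0.001]
ft_force: [0.4, -1.0, 0.1]
grip_width: 0.621
```

```bash
python3 go.py 610 198 22 9.5;python3 cyl.py w7 610 198 45 68 20
```

```text
t 12.97 p [611.  195.3  76. ] phi 9.5 tilt tool-xy [ 1.0e-04 -1.1e-03  1.0e+00] F [ 0.4 -1.   0.1] g 54.1 q7 0.11
tool shift now [ 2.8 -0.6 54. ]
turn about tool z -0.0
tool shift after turn [ 2.8 -0.5 54. ] full turn rv [ 0.1  0.  -0. ]
1621 px 317.0 231.0 ((610.2263793945312, 198.14739990234375), 12.338661193847656) ((610.1167602539062, 198.41683959960938), (23.22440528869629, 23.871673583984375), 19.076969146728516) z 62.399048041186695
```

Emit:
step_arm --rows '[[[0,0,0],[1.5,0,6],54],[[0,0,0],[1.5,0,8],54],[[0,0,0],[0.5,0,8],54],[[0,0,0],[0.5,0,8],54],[[0,0,0],[0.5,0,8],54],[[0,0,0],[0,0,8],54],[[0,0,0],[0,0,5],54],[[0,0,0],[0,0,0],54],[[0,0,0],[0,0,0],54]]'

```text
time: 13.77
position: [0.6104, 0.201, 0.0198]
tool_rot: [2.029, 2.397, 0.003]
ft_force: [-0.4, -0.6, -0.1]
grip_width: 0.619
```

```bash
python3 go.py 610 198 22 9.5
```

```text
t 13.77 p [610.4 201.   19.8] phi 9.5 tilt tool-xy [-6.e-04 -2.e-03  1.e+00] F [-0.4 -0.6 -0.1] g 53.9 q7 0.14
tool shift now [-2.9 -0.9 -2.2]
turn about tool z 0.0
tool shift after turn [-2.9 -0.9 -2.2] full turn rv [ 0.1 -0.   0. ]
```

Emit:
step_arm --rows '[[[0,0,0],[-2,0,-1.5],54],[[0,0,0],[-1,-0.5,-0.5],48],[[0,0,0],[0,0,0],30],[[0,0,0],[0,0,0],30],[[0,0,0],[0,0,0],30],[[0,0,0],[0,0,0],30],[[0,0,0],[0,0,0],30],[[0,0,0],[0,0,0],30]]'

```text
time: 14.43
position: [0.6112, 0.1974, 0.0233]
tool_rot: [2.029, 2.396, 0.006]
ft_force: [-1.1, -0.2, -1.3]
grip_width: 0.421
```

```bash
python3 go.py 610 198 22 9.5
```

```text
t 14.43 p [611.2 197.4  23.3] phi 9.5 tilt tool-xy [-0.0011 -0.0037  1.    ] F [-1.1 -0.2 -1.3] g 36.7 q7 0.14
tool shift now [ 0.8 -1.   1.3]
turn about tool z -0.0
tool shift after turn [ 0.8 -1.   1.3] full turn rv [ 0.2 -0.1 -0. ]
```

Emit:
step_arm --rows '[[[0,0,0],[0,0,-8],30],[[0,0,0],[0,0,-20],30],[[0,0,0],[0,0,-25],30],[[0,0,0],[0,0,-25],30],[[0,0,0],[0,0,-25],30],[[0,0,0],[0,0,-15],30],[[0,0,0],[0,0,-3],30]]'

```text
time: 15.02
position: [0.6086, 0.1963, 0.1492]
tool_rot: [-2.031, -2.396, 0.004]
ft_force: [0.5, -0.5, -0.4]
grip_width: 0.427
```

```bash
python3 go.py 510 -326 150 9.5
```

```text
t 15.02 p [608.6 196.3 149.2] phi 9.4 tilt tool-xy [0.001  0.0022 1.    ] F [ 0.5 -0.5 -0.4] g 37.1 q7 0.07
tool shift now [-4.991e+02 -1.827e+02  1.000e-01]
turn about tool z -0.1
tool shift after turn [-498.8 -183.4   -0.8] full turn rv [-0.1  0.1 -0.1]
```

Emit:
step_arm --rows '[[[0,0,0],[-15,-5,-0.5],30],[[0,0,0],[-30,-11,-0.5],30],[[0,0,0],[-36,-13,-0.5],30],[[0,0,0],[-36,-13,-0.5],30],[[0,0,0],[-36,-13,-0.5],30],[[0,0,0],[-36,-13,-0.5],30],[[0,0,0],[-36,-13,-0.5],30],[[0,0,0],[-36,-13,-0.5],30],[[0,0,0],[-36,-13,-0.5],30],[[0,0,0],[-36,-13,-0.5],30],[[0,0,0],[-36,-13,-0.5],30],[[0,0,0],[-36,-13,-0.5],30]]'

```text
time: 16.02
position: [0.5182, -0.2425, 0.1443]
tool_rot: [-2.003, -2.401, 0.011]
ft_force: [0.7, -0.8, -2.0]
grip_width: 0.423
```

```bash
python3 go.py 510 -326 150 9.5
```

```text
t 16.02 p [ 518.2 -242.5  144.3] phi 10.3 tilt tool-xy [-0.0069  0.0145  0.9999] F [ 0.7 -0.8 -2. ] g 36.8 q7 0.82
tool shift now [-80.7 -23.2  -5.9]
turn about tool z 0.8
tool shift after turn [-81.  -21.9  -5.7] full turn rv [-0.8 -0.4  0.8]
```

Emit:
step_arm --rows '[[[-0.3,-0.2,0.3],[-25,-8,-2],30],[[-0.3,-0.2,0.3],[-20,-6,-2],30],[[-0.2,0,0.2],[-12,-3,-2],30],[[0,0,0],[-6,-2,-1],30],[[0,0,0],[0,0,0],30],[[0,0,0],[0,0,0],30]]'

```text
time: 16.52
position: [0.4923, -0.3267, 0.1461]
tool_rot: [-2.055, -2.367, 0.017]
ft_force: [0.3, 0.1, -1.3]
grip_width: 0.421
```

```bash
python3 go.py 510 -326 150 9.5;python3 -c "
from h import *
d=grab('wrist','w8.png')"
```

```text
t 16.52 p [ 492.3 -326.7  146.1] phi 8.1 tilt tool-xy [0.002  0.013  0.9999] F [ 0.3  0.1 -1.3] g 36.7 q7 0.96
tool shift now [-1.8 17.5 -4.2]
turn about tool z -1.4
tool shift after turn [-2.2 17.5 -3.9] full turn rv [-0.7  0.1 -1.4]
```

View pics/w8.png

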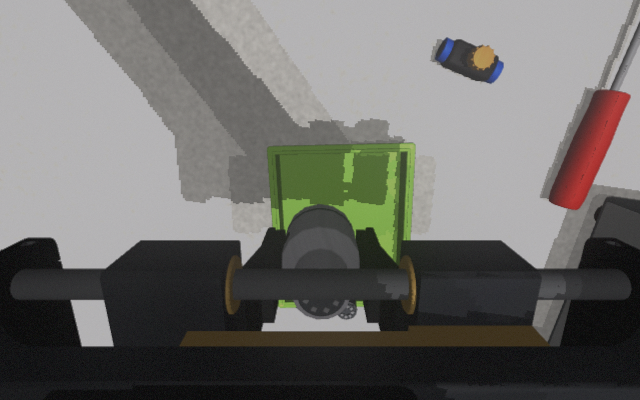

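The short horn is held upright at (320,260), with the long horn's tip behind it at (347,310). I'll shift +17 mm along tool y, then lower.

Emit:
step_arm --rows '[[[-0.4,0,-0.7],[-1,9,0],30],[[-0.3,0,-0.7],[-1,8,0],30],[[0,0,0],[0,0,12],30],[[0,0,0],[0,0,15],30],[[0,0,0],[0,0,15],30],[[0,0,0],[0,0,10],30],[[0,0,0],[0,0,0],30],[[0,0,0],[0,0,0],30]]'

```text
time: 17.23
position: [0.5173, -0.3155, 0.0871]
tool_rot: [-2.005, -2.417, -0.004]
ft_force: [-0.2, -0.1, -1.0]
grip_width: 0.424
```

```bash
python3 go.py 510 -326 28 9.5
```

```text
t 17.23 p [ 517.3 -315.5   87.1] phi 10.6 tilt tool-xy [-0.0031 -0.001   1.    ] F [-0.2 -0.1 -1. ] g 36.9 q7 1.02
tool shift now [-9.1 -9.1 59.1]
turn about tool z 1.1
tool shift after turn [-9.1 -8.9 59.1] full turn rv [ 0.1 -0.2  1.1]
```

Emit:
step_arm --rows '[[[0,-0.2,0.6],[-4,-4,0],30],[[0,0,0.5],[-4,-4,0],30],[[0,0,0],[0,0,8],30],[[0,0,0],[0,0,10],30],[[0,0,0],[0,0,6],30],[[0,0,0],[0,0,0],30],[[0,0,0],[0,0,0],30]]'

```text
time: 17.82
position: [0.5112, -0.3268, 0.0625]
tool_rot: [2.029, 2.393, 0.002]
ft_force: [-0.5, -0.1, -1.6]
grip_width: 0.424
```

```bash
python3 go.py 510 -326 28 9.5
```

```text
t 17.82 p [ 511.2 -326.8   62.5] phi 9.4 tilt tool-xy [ 0.0027 -0.0036  1.    ] F [-0.5 -0.1 -1.6] g 36.9 q7 1.04
tool shift now [ 1.1 -1.2 34.5]
turn about tool z -0.1
tool shift after turn [ 1.  -1.  34.5] full turn rv [ 0.2  0.2 -0.1]
```

Emit:
step_arm --rows '[[[0.1,0.1,0],[1,-0.5,7],30],[[0.1,0.1,0],[0,-0.5,9],30],[[0,0,0],[0,0,9],30],[[0,0,0],[0,0,5],30],[[0,0,0],[0,0,2],30],[[0,0,0],[0,0,0],30]]'

```text
time: 18.32
position: [0.5104, -0.3256, 0.027]
tool_rot: [-2.03, -2.396, -0.001]
ft_force: [-1.5, 0.6, 3.8]
grip_width: 0.422
```

```bash
python3 go.py 510 -326 28 9.5
```

```text
t 18.32 p [ 510.4 -325.6   27. ] phi 9.5 tilt tool-xy [-1.4e-03  1.0e-04  1.0e+00] F [-1.5  0.6  3.8] g 36.7 q7 1.07
tool shift now [-0.3 -0.5 -1. ]
turn about tool z -0.0
tool shift after turn [-0.3 -0.5 -1. ] full turn rv [-0.  -0.1 -0. ]
```

Seated (3.8 N up). Release and retreat.

Emit:
step_arm --rows '[[[0,0,0],[0,0,-0.5],42],[[0,0,0],[0,0,0],50],[[0,0,0],[0,0,0],50],[[0,0,0],[0,0,-1],50],[[0,0,0],[0,0,-10],50],[[0,0,0],[0,0,-25],50],[[0,0,0],[0,0,-30],50],[[0,0,0],[0,0,-30],50],[[0,0,0],[0,0,-30],50],[[0,0,0],[0,0,-25],50],[[0,0,0],[0,0,0],50]]'

```text
time: 19.23
position: [0.5095, -0.3271, 0.1899]
tool_rot: [-2.034, -2.394, -0.001]
ft_force: [0.4, -1.2, -0.5]
grip_width: 0.574
```

```bash
python3 go.py 457.5 191.5 190 20;python3 -c "
from h import *
d=grab('wrist','w9.png')"
```

```text
t 19.23 p [ 509.5 -327.1  189.9] phi 9.3 tilt tool-xy [-3.e-04 -4.e-04  1.e+00] F [ 0.4 -1.2 -0.5] g 50.0 q7 0.95
tool shift now [5.202e+02 3.250e+01 1.000e-01]
turn about tool z -10.7
tool shift after turn [ 5.051e+02  1.285e+02 -1.000e-01] full turn rv [  0.   -0.  -10.7]
```

View pics/w9.png

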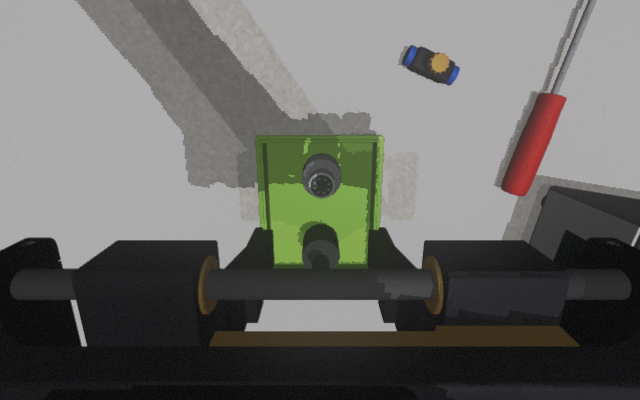

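Both horns stand in the green tray (short at (321,175), long at (320,245)). Next is the nearby valve, at (432,64).

Emit:
step_arm --rows '[[[0,0,-6],[0,0,-0.5],50],[[0,0,-6.5],[0,0,-0.5],50],[[0,0,-6.5],[0,0,-0.5],50],[[0,0,-6.5],[0,0,-0.5],50],[[0,0,-6.5],[0,0,-0.5],50],[[0,0,-6.5],[0,0,-0.5],50],[[0,0,-6.5],[0,0,-0.5],50],[[0,0,-6.5],[0,0,-0.5],50],[[0,0,-6.5],[0,0,-0.5],50],[[0,0,-6.5],[0,0,-0.5],50],[[0,0,0],[0,0,-0.5],50]]'

```text
time: 20.2
position: [0.5037, -0.3234, 0.1882]
tool_rot: [-0.357, -3.11, -0.01]
ft_force: [-0.2, 0.3, 1.0]
grip_width: 0.579
```

```bash
python3 go.py 594 -206.5 190 76.4
```

```text
t 20.20 p [ 503.7 -323.4  188.2] phi 76.9 tilt tool-xy [-0.0119 -0.005   0.9999] F [-0.2  0.3  1. ] g 50.4 q7 2.05
tool shift now [-61.4 134.4  -1.9]
turn about tool z 0.5
tool shift after turn [-60.3 134.9  -1.8] full turn rv [ 0.3 -0.7  0.5]
```

Emit:
step_arm --rows '[[[0.1,-0.3,0.3],[-8,18,0],40],[[0.1,-0.2,0.2],[-12,26,0],40],[[0,0,0],[-12,26,0],40],[[0,0,0],[-12,26,0],40],[[0,0,0],[-8,18,0],40],[[0,0,0],[-4,8,0],40],[[0,0,0],[0,0,0],40],[[0,0,0],[0,0,0],40]]'

```text
time: 20.87
position: [0.5856, -0.2165, 0.1837]
tool_rot: [-0.421, -3.103, -0.003]
ft_force: [-0.1, -0.2, -0.2]
grip_width: 0.458
```

```bash
python3 go.py 594 -206.5 190 76.4;python3 cyl.py w10 594 -206 8 45 40
```

```text
t 20.87 p [ 585.6 -216.5  183.7] phi 74.5 tilt tool-xy [-1.080e-02 -6.000e-04  9.999e-01] F [-0.1 -0.2 -0.2] g 39.9 q7 1.80
tool shift now [-5.3 11.9 -6.3]
turn about tool z -1.9
tool shift after turn [-5.8 11.7 -6.3] full turn rv [ 0.  -0.6 -1.9]
982 px 331.0 182.0 ((595.248779296875, -207.12277221679688), 26.21503257751465) ((595.0094604492188, -207.071044921875), (19.877073287963867, 50.72858810424805), 75.99279022216797) z 38.55967249131096
```

View pics/w10.png

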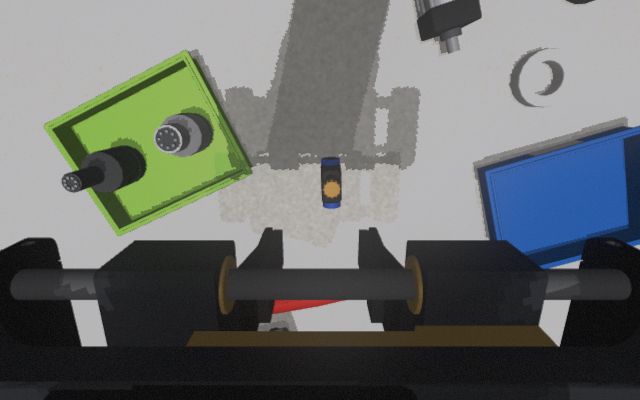

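The valve is at (331,183), size 20×50 at 76° – matches. Descending in stages.

Emit:
step_arm --rows '[[[0,-0.3,-1],[-3,6,5],40],[[0,-0.3,-0.9],[-3,5,15],40],[[0,0,0],[0,0,18],40],[[0,0,0],[0,0,18],40],[[0,0,0],[0,0,18],40],[[0,0,0],[0,0,18],40],[[0,0,0],[0,0,8],40],[[0,0,0],[0,0,0],40],[[0,0,0],[0,0,0],40]]'

```text
time: 21.67
position: [0.5887, -0.2196, 0.0803]
tool_rot: [0.396, 3.112, -0.004]
ft_force: [-0.2, -0.1, 0.3]
grip_width: 0.462
```

```bash
python3 go.py 595 -207 12 76
```

```text
t 21.67 p [ 588.7 -219.6   80.3] phi 75.5 tilt tool-xy [0.0044 0.0022 1.    ] F [-0.2 -0.1  0.3] g 40.2 q7 1.87
tool shift now [-2.7 13.9 68.3]
turn about tool z -0.5
tool shift after turn [-3.1 13.7 68.3] full turn rv [-0.1  0.2 -0.5]
```

Emit:
step_arm --rows '[[[0,0.2,-0.5],[-2,7,0],40],[[0,0,0],[-1,6,0],40],[[0,0,0],[0,0,6],40],[[0,0,0],[0,0,10],40],[[0,0,0],[0,0,6],40],[[0,0,0],[0,0,0],40],[[0,0,0],[0,0,0],40]]'

```text
time: 22.25
position: [0.5984, -0.2073, 0.0604]
tool_rot: [0.38, 3.111, -0.004]
ft_force: [0.0, 0.1, -0.7]
grip_width: 0.46
```

```bash
python3 go.py 595 -207 12 76
```

```text
t 22.25 p [ 598.4 -207.3   60.4] phi 76.1 tilt tool-xy [0.0077 0.0015 1.    ] F [ 0.   0.1 -0.7] g 40.0 q7 1.87
tool shift now [ 3.7 -0.5 48.4]
turn about tool z 0.1
tool shift after turn [ 3.3 -0.5 48.4] full turn rv [-0.1  0.4  0.1]
```

Emit:
step_arm --rows '[[[0,0.2,0],[2,0,8],40],[[0,0.2,0],[1,0,10],40],[[0,0,0],[0,0,10],40],[[0,0,0],[0,0,10],40],[[0,0,0],[0,0,6],40],[[0,0,0],[0,0,0],40],[[0,0,0],[0,0,0],40]]'

```text
time: 22.83
position: [0.5938, -0.2069, 0.0102]
tool_rot: [-0.382, -3.115, 0.003]
ft_force: [0.1, -0.3, -0.1]
grip_width: 0.458
```

```bash
python3 go.py 595 -207 12 76
```

```text
t 22.83 p [ 593.8 -206.9   10.2] phi 76.0 tilt tool-xy [-0.0027  0.0021  1.    ] F [ 0.1 -0.3 -0.1] g 39.9 q7 1.90
tool shift now [-1.2  0.2 -1.8]
turn about tool z 0.0
tool shift after turn [-1.2  0.2 -1.8] full turn rv [-0.1 -0.2  0. ]
```

Emit:
step_arm --grip_force 25 --rows '[[[0,0,0],[-0.5,0,-1],25],[[0,0,0],[0,0,-0.5],14],[[0,0,0],[0,0,0],14],[[0,0,0],[0,0,0],14],[[0,0,0],[0,0,0],14],[[0,0,0],[0,0,0],14],[[0,0,0],[0,0,0],14],[[0,0,0],[0,0,0],14]]'

```text
time: 23.5
position: [0.5956, -0.2075, 0.0135]
tool_rot: [-0.382, -3.118, 0.003]
ft_force: [-0.9, -0.1, -0.6]
grip_width: 0.228
```

```bash
python3 go.py 595 -207 12 76
```

```text
t 23.50 p [ 595.6 -207.5   13.5] phi 76.0 tilt tool-xy [2.e-04 2.e-03 1.e+00] F [-0.9 -0.1 -0.6] g 19.9 q7 1.90
tool shift now [0.7 0.4 1.5]
turn about tool z 0.0
tool shift after turn [0.7 0.4 1.5] full turn rv [-0.1  0.   0. ]
```

Emit:
step_arm --rows '[[[0,0,0],[0,0,0],14],[[0,0,0],[0,0,0],14],[[0,0,0],[0,0,-8],14],[[0,0,0],[0,0,-20],14],[[0,0,0],[0,0,-25],14],[[0,0,0],[0,0,-25],14],[[0,0,0],[0,0,-20],14],[[0,0,0],[0,0,-10],14],[[0,0,0],[0,0,-1],14]]'

```text
time: 24.25
position: [0.5939, -0.2072, 0.1278]
tool_rot: [-0.383, -3.114, 0.003]
ft_force: [-0.9, 0.1, -0.3]
grip_width: 0.234
```

```bash
python3 go.py 676 -12.5 120 91
```

```text
t 24.25 p [ 593.9 -207.2  127.8] phi 76.0 tilt tool-xy [-0.004   0.0024  1.    ] F [-0.9  0.1 -0.3] g 20.3 q7 1.83
tool shift now [-32.5 208.9   7.1]
turn about tool z -15.0
tool shift after turn [-85.5 193.3   7.8] full turn rv [ -0.1  -0.2 -15. ]
```

Emit:
step_arm --rows '[[[0,0,-1],[-3,12,0],14],[[0,0,-2],[-5,22,0],14],[[0,0,-2],[-5,24,0],14],[[0,0,-2],[-6,24,0],14],[[0,0,-2],[-7,24,0],14],[[0,0,-2],[-8,24,0],14],[[0,0,-2],[-9,24,0],14],[[0,0,-2],[-9,22,0],14],[[0,0,0],[-6,15,0],14],[[0,0,0],[-2,5,0],14],[[0,0,0],[0,0,0],14],[[0,0,0],[0,0,0],14]]'

```text
time: 25.25
position: [0.6798, 0.0149, 0.119]
tool_rot: [0.093, -3.126, -0.005]
ft_force: [-0.3, -0.8, -0.1]
grip_width: 0.227
```

```bash
python3 go.py 676 -12.5 100 91;python3 -c "
from h import *
d=grab('wrist','w11.png')"; python3 tray.py w11 676 14;python3 tray.py top0 676 14
```

```text
t 25.25 p [679.8  14.9 119. ] phi 93.4 tilt tool-xy [-0.0139 -0.0039  0.9999] F [-0.3 -0.8 -0.1] g 19.7 q7 1.77
tool shift now [  5.1 -27.2  19. ]
turn about tool z 2.4
tool shift after turn [  4.3 -27.3  19. ] full turn rv [ 0.2 -0.8  2.4]
4490 ((666.870361328125, 15.54791259765625), (100.10785675048828, 154.35450744628906), 1.6501598358154297)
501 ((673.0375366210938, 15.313419342041016), (121.45032501220703, 152.51336669921875), 1.026479959487915)
```

View pics/w11.png

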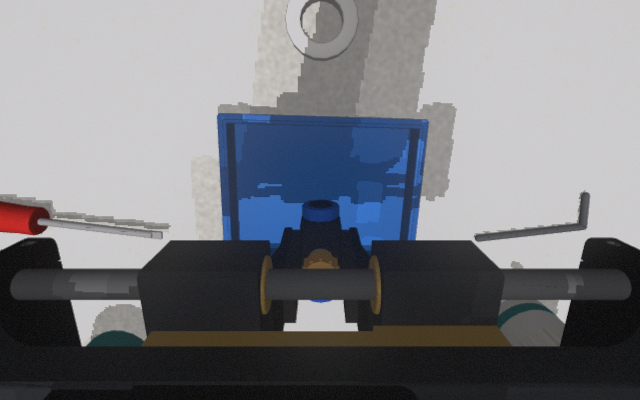

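The valve is held at (320,265) over the blue tray (222–428 wide). Moving it toward the left (-y) side and lowering it.

Emit:
step_arm --rows '[[[0.1,-0.4,1.2],[2,-13,0],14],[[0.1,-0.4,1.2],[2,-12,0],14],[[0,0,0],[0,0,8],14],[[0,0,0],[0,0,12],14],[[0,0,0],[0,0,12],14],[[0,0,0],[0,0,8],14],[[0,0,0],[0,0,0],14],[[0,0,0],[0,0,0],14]]'

```text
time: 25.97
position: [0.6735, -0.0262, 0.0748]
tool_rot: [-0.008, -3.141, 0.007]
ft_force: [0.1, -0.0, -0.0]
grip_width: 0.227
```

```bash
python3 go.py 677 -12 19 91
```

```text
t 25.97 p [673.5 -26.2  74.8] phi 89.7 tilt tool-xy [-1.0e-04  4.5e-03  1.0e+00] F [ 0.1 -0.  -0. ] g 19.7 q7 1.78
tool shift now [-3.5 14.5 55.7]
turn about tool z -1.3
tool shift after turn [-3.8 14.2 55.8] full turn rv [-0.3 -0.  -1.3]
```

Emit:
step_arm --rows '[[[-0.2,0,-0.7],[-2,7,0],14],[[0,0,-0.6],[-1,5,0],14],[[0,0,0],[0,0,5],14],[[0,0,0],[0,0,8],14],[[0,0,0],[0,0,4],14],[[0,0,0],[0,0,0],14],[[0,0,0],[0,0,0],14]]'

```text
time: 26.55
position: [0.6777, -0.0095, 0.056]
tool_rot: [-0.039, 3.141, 0.001]
ft_force: [0.3, -0.9, -0.7]
grip_width: 0.227
```

```bash
python3 go.py 677 -12 19 91
```

```text
t 26.55 p [677.7  -9.5  56. ] phi 91.4 tilt tool-xy [ 6.e-04 -6.e-04  1.e+00] F [ 0.3 -0.9 -0.7] g 19.7 q7 1.80
tool shift now [ 0.8 -2.5 37. ]
turn about tool z 0.4
tool shift after turn [ 0.8 -2.5 37. ] full turn rv [0.  0.  0.4]
```

Emit:
step_arm --rows '[[[0,0,0],[0.5,-2,7],14],[[0,0,0],[0,-1,10],14],[[0,0,0],[0,0,9],14],[[0,0,0],[0,0,5],14],[[0,0,0],[0,0,0],14],[[0,0,0],[0,0,0],14]]'

```text
time: 27.05
position: [0.6767, -0.0139, 0.0211]
tool_rot: [0.037, -3.141, 0.0]
ft_force: [0.4, -0.2, -2.0]
grip_width: 0.226
```

```bash
python3 go.py 677 -12 18 91
```

```text
t 27.05 p [676.7 -13.9  21.1] phi 91.4 tilt tool-xy [-5.e-04  0.e+00  1.e+00] F [ 0.4 -0.2 -2. ] g 19.7 q7 1.81
tool shift now [-0.4  1.9  3.1]
turn about tool z 0.4
tool shift after turn [-0.4  1.9  3.1] full turn rv [-0.  -0.   0.4]
```

Emit:
step_arm --rows '[[[0,0,0],[0,0,2],14],[[0,0,0],[0,0,2],14],[[0,0,0],[0,0,1],14]]'

```text
time: 27.3
position: [0.677, -0.0141, 0.0166]
tool_rot: [0.037, -3.141, -0.0]
ft_force: [-3.7, -0.2, 7.7]
grip_width: 0.227
```

```bash
python3 go.py 677 -12 18 91
```

```text
t 27.30 p [677.  -14.1  16.6] phi 91.3 tilt tool-xy [-1.e-04 -1.e-04  1.e+00] F [-3.7 -0.2  7.7] g 19.8 q7 1.82
tool shift now [-0.1  2.1 -1.4]
turn about tool z 0.3
tool shift after turn [-0.1  2.1 -1.4] full turn rv [ 0.  -0.   0.3]
```

Emit:
step_arm --rows '[[[0,0,0],[0,0,-0.5],26],[[0,0,0],[0,0,0],34],[[0,0,0],[0,0,0],34],[[0,0,0],[0,0,-1],34],[[0,0,0],[0,0,-10],34],[[0,0,0],[0,0,-25],34],[[0,0,0],[0,0,-30],34],[[0,0,0],[0,0,-30],34],[[0,0,0],[0,0,-30],34],[[0,0,0],[0,0,-25],34],[[0,0,0],[0,0,0],40]]'

```text
time: 28.22
position: [0.6764, -0.0144, 0.178]
tool_rot: [0.036, -3.141, 0.001]
ft_force: [0.6, 0.1, 0.2]
grip_width: 0.414
```

```bash
python3 go.py 457.5 191.5 180 20;python3 -c "
from h import *
d=grab('wrist','w12.png')"
```

```text
t 28.22 p [676.4 -14.4 178. ] phi 91.3 tilt tool-xy [-4.e-04  5.e-04  1.e+00] F [0.6 0.1 0.2] g 36.0 q7 1.76
tool shift now [214.1 210.8  -2. ]
turn about tool z 71.3
tool shift after turn [ 268.3 -135.2   -2. ] full turn rv [-0.  -0.  71.3]
```

View pics/w12.png

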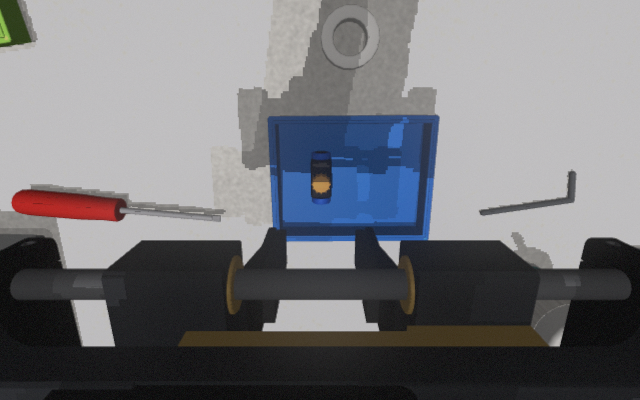

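The valve lies flat with its screw up at (321,177), inside the blue tray. Next the connector.

Emit:
step_arm --rows '[[[0,0,6],[0,0,-0.5],40],[[0,0,6.5],[0,0,-0.5],40],[[0,0,6.5],[0,0,-0.5],40],[[0,0,6.5],[0,0,-0.5],40],[[0,0,6.5],[0,0,-0.5],40],[[0,0,6.5],[0,0,-0.5],40],[[0,0,6.5],[0,0,-0.5],40],[[0,0,6.5],[0,0,-0.5],40],[[0,0,6.5],[0,0,-0.5],40],[[0,0,6.5],[0,0,-0.5],40],[[0,0,4],[0,0,-0.5],40],[[0,0,0],[0,0,0],40]]'

```text
time: 29.27
position: [0.6687, -0.0137, 0.1729]
tool_rot: [-1.81, -2.55, 0.015]
ft_force: [0.2, -0.0, 0.2]
grip_width: 0.462
```

```bash
python3 go.py 457.5 191.5 180 20
```

```text
t 29.27 p [668.7 -13.7 172.9] phi 19.3 tilt tool-xy [-0.0062  0.0164  0.9998] F [ 0.2 -0.   0.2] g 40.2 q7 0.59
tool shift now [ 263.4 -131.8   -3.3]
turn about tool z -0.7
tool shift after turn [ 265.1 -128.3   -7.1] full turn rv [-0.9 -0.4 -0.7]
```

Emit:
step_arm --rows '[[[-0.3,-0.2,-0.3],[18,-9,-1],40],[[-0.3,-0.2,-0.3],[30,-15,-1],40],[[-0.3,0,0],[32,-15,-1],40],[[0,0,0],[32,-16,-1],40],[[0,0,0],[32,-16,-1],40],[[0,0,0],[32,-16,-1],40],[[0,0,0],[30,-15,-1],40],[[0,0,0],[25,-12,-1],40],[[0,0,0],[15,-8,-1],40],[[0,0,0],[6,-3,0],40],[[0,0,0],[0,0,0],40],[[0,0,0],[0,0,0],40]]'

```text
time: 30.27
position: [0.4491, 0.1837, 0.1723]
tool_rot: [-1.768, -2.593, 0.023]
ft_force: [0.6, -0.7, -0.0]
grip_width: 0.454
```

```bash
python3 cyl.py w13 457 191 8 30 45;python3 go.py 457.5 191.5 80 20
```

```text
1286 px 333.0 172.0 ((457.1234436035156, 191.9649200439453), 30.88899803161621) ((457.7026672363281, 192.40060424804688), (20.207868576049805, 60.35955810546875), 19.467042922973633) z 21.607287839160737
t 30.32 p [449.4 183.4 172.3] phi 21.4 tilt tool-xy [0.006  0.0141 0.9999] F [ 0.6 -0.7 -0.6] g 39.9 q7 -0.07
tool shift now [ 5.2 11.8 92.1]
turn about tool z 1.4
tool shift after turn [ 4.9 10.4 92.3] full turn rv [-0.8  0.4  1.4]
```

View pics/w13.png

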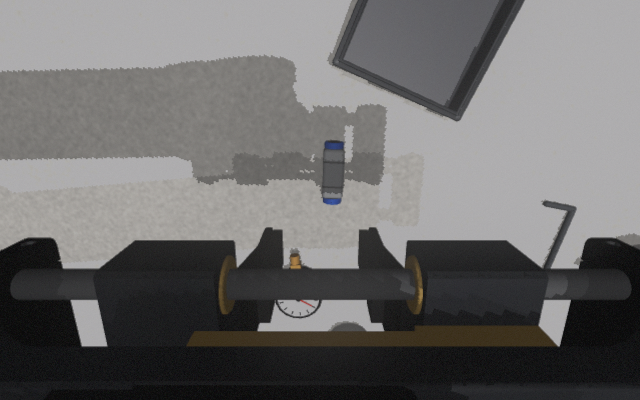

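Connector at (333,172): centre (457.5,192), 20×60 at 19.5° – consistent. Descending.

Emit:
step_arm --rows '[[[-0.4,0.2,0.7],[3,6,5],40],[[-0.4,0.2,0.7],[2,5,14],40],[[0,0,0],[0,0,18],40],[[0,0,0],[0,0,18],40],[[0,0,0],[0,0,18],40],[[0,0,0],[0,0,18],40],[[0,0,0],[0,0,8],40],[[0,0,0],[0,0,0],40],[[0,0,0],[0,0,0],40]]'

```text
time: 31.07
position: [0.4719, 0.1814, 0.0676]
tool_rot: [1.827, 2.539, 0.004]
ft_force: [0.2, 0.2, 0.6]
grip_width: 0.458
```

```bash
python3 go.py 457.5 192 12 19.5
```

```text
t 31.07 p [471.9 181.4  67.6] phi 18.5 tilt tool-xy [ 0.0092 -0.0096  0.9999] F [0.2 0.2 0.6] g 39.9 q7 0.05
tool shift now [ 15.1 -10.8  55.4]
turn about tool z -1.0
tool shift after turn [ 14.8 -10.   55.6] full turn rv [ 0.5  0.5 -1. ]
```

Emit:
step_arm --rows '[[[0.3,0.3,-0.5],[7,-5,0],40],[[0.2,0.2,-0.5],[6,-4,0],40],[[0,0,0],[0,0,6],40],[[0,0,0],[0,0,8],40],[[0,0,0],[0,0,4],40],[[0,0,0],[0,0,0],40],[[0,0,0],[0,0,0],40]]'

```text
time: 31.65
position: [0.4607, 0.1934, 0.0512]
tool_rot: [1.81, 2.567, 0.011]
ft_force: [0.4, -0.0, -0.3]
grip_width: 0.461
```

```bash
python3 go.py 457.5 192 12 19.5
```

```text
t 31.65 p [460.7 193.4  51.2] phi 19.6 tilt tool-xy [-0.0031 -0.0064  1.    ] F [ 0.4 -0.  -0.3] g 40.1 q7 0.07
tool shift now [-0.4 -3.7 39.1]
turn about tool z 0.1
tool shift after turn [-0.3 -3.5 39.2] full turn rv [ 0.4 -0.2  0.1]
```

Emit:
step_arm --rows '[[[0.3,-0.1,0],[-0.5,-2.5,7],40],[[0.1,0,0],[0,-1.5,9],40],[[0,0,0],[0,0,9],40],[[0,0,0],[0,0,8],40],[[0,0,0],[0,0,4],40],[[0,0,0],[0,0,0],40],[[0,0,0],[0,0,0],40]]'

```text
time: 32.23
position: [0.4563, 0.1907, 0.0093]
tool_rot: [-1.81, -2.566, 0.004]
ft_force: [1.7, 0.5, 0.1]
grip_width: 0.459
```

```bash
python3 go.py 457.5 192 12 19.5
```

```text
t 32.23 p [456.3 190.7   9.3] phi 19.6 tilt tool-xy [-0.      0.0029  1.    ] F [1.7 0.5 0.1] g 40.0 q7 0.12
tool shift now [ 0.8  1.5 -2.7]
turn about tool z 0.1
tool shift after turn [ 0.8  1.5 -2.7] full turn rv [-0.2 -0.   0.1]
```

Emit:
step_arm --rows '[[[0,0,0],[0.5,1,-2],28],[[0,0,0],[0,0,-1],14],[[0,0,0],[0,0,0],14],[[0,0,0],[0,0,0],14],[[0,0,0],[0,0,0],14],[[0,0,0],[0,0,0],14],[[0,0,0],[0,0,0],14],[[0,0,0],[0,0,0],14],[[0,0,0],[0,0,0],14]]'

```text
time: 32.98
position: [0.4582, 0.1923, 0.0139]
tool_rot: [-1.81, -2.566, -0.001]
ft_force: [0.6, -0.2, 0.1]
grip_width: 0.23
```

```bash
python3 go.py 457.5 192 12 19.5
```

```text
t 32.98 p [458.2 192.3  13.9] phi 19.6 tilt tool-xy [-1.2e-03  4.0e-04  1.0e+00] F [ 0.6 -0.2  0.1] g 20.0 q7 0.12
tool shift now [ 0.  -0.8  1.9]
turn about tool z 0.1
tool shift after turn [ 0.  -0.8  1.9] full turn rv [-0.  -0.1  0.1]
```

Emit:
step_arm --rows '[[[0,0,0],[0,0,0],14],[[0,0,0],[0,0,-8],14],[[0,0,0],[0,0,-20],14],[[0,0,0],[0,0,-25],14],[[0,0,0],[0,0,-25],14],[[0,0,0],[0,0,-20],14],[[0,0,0],[0,0,-10],14],[[0,0,0],[0,0,-1],14]]'

```text
time: 33.65
position: [0.4573, 0.1902, 0.1284]
tool_rot: [-1.813, -2.564, 0.007]
ft_force: [0.5, 0.1, -0.7]
grip_width: 0.23
```

```bash
python3 go.py 677 43 125 1
```

```text
t 33.65 p [457.3 190.2 128.4] phi 19.4 tilt tool-xy [0.0013 0.0043 1.    ] F [ 0.5  0.1 -0.7] g 20.0 q7 -0.04
tool shift now [-211.9  158.2    2.9]
turn about tool z 18.4
tool shift after turn [-151.   217.1    3.4] full turn rv [-0.2  0.1 18.4]
```

Emit:
step_arm --rows '[[[0,0,-6],[0,0,-0.5],14],[[0,0,-6.5],[0,0,-0.5],14],[[0,0,-6.5],[0,0,-0.5],14],[[0,0,-6.5],[0,0,-0.5],14],[[0,0,-6.5],[0,0,-0.5],14],[[0,0,-6.5],[0,0,-0.5],14],[[0,0,-6.5],[0,0,-0.5],14],[[0,0,-6.5],[0,0,-0.5],14],[[0,0,-6.5],[0,0,-0.5],14],[[0,0,-6.5],[0,0,-0.5],14],[[0,0,-5],[0,0,-0.5],14],[[0,0,0],[0,0,0],14]]'

```text
time: 34.65
position: [0.4515, 0.1873, 0.1245]
tool_rot: [0.066, -3.126, 0.016]
ft_force: [0.6, 0.3, -0.8]
grip_width: 0.228
```

```bash
python3 go.py 677 48 125 91
```

```text
t 34.65 p [451.5 187.3 124.5] phi 92.4 tilt tool-xy [-0.0154  0.0098  0.9998] F [ 0.6  0.3 -0.8] g 19.9 q7 1.22
tool shift now [-219.4 -148.7   -2.4]
turn about tool z 1.4
tool shift after turn [-223.  -143.2   -0.5] full turn rv [-0.6 -0.9  1.4]
```

Emit:
step_arm --rows '[[[-0.3,-0.4,0.5],[-12,-10,-1],14],[[-0.3,-0.4,0.5],[-20,-17,-1],14],[[0,0,0.3],[-26,-20,-1],14],[[0,0,0],[-26,-20,-1],14],[[0,0,0],[-26,-20,-1],14],[[0,0,0],[-26,-18,-1],14],[[0,0,0],[-26,-16,-1],14],[[0,0,0],[-24,-14,-1],14],[[0,0,0],[-15,-6,-1],14],[[0,0,0],[-5,0,0],14],[[0,0,0],[0,0,0],14],[[0,0,0],[0,0,0],14]]'

```text
time: 35.65
position: [0.661, 0.0444, 0.1176]
tool_rot: [-0.007, -3.122, 0.008]
ft_force: [-0.6, 0.8, 0.3]
grip_width: 0.23
```

```bash
python3 go.py 677 48 75 91
```

```text
t 35.65 p [661.   44.4 117.6] phi 89.7 tilt tool-xy [-0.0192  0.0054  0.9998] F [-0.6  0.8  0.3] g 20.0 q7 1.74
tool shift now [-16.8   3.9  42.3]
turn about tool z -1.3
tool shift after turn [-16.    3.4  42.6] full turn rv [-0.3 -1.1 -1.3]
```

Emit:
step_arm --rows '[[[-0.2,-0.5,-0.7],[-6,2,0],14],[[-0.1,-0.5,-0.6],[-5,2,0],14],[[0,0,0],[-3,0,8],14],[[0,0,0],[0,0,10],14],[[0,0,0],[0,0,10],14],[[0,0,0],[0,0,6],14],[[0,0,0],[0,0,0],14],[[0,0,0],[0,0,0],14]]'

```text
time: 36.32
position: [0.6714, 0.0556, 0.0782]
tool_rot: [0.04, -3.136, -0.009]
ft_force: [-0.1, -0.7, -0.1]
grip_width: 0.226
```

```bash
python3 go.py 677 48 19 91;python3 -c "
from h import *
d=grab('wrist','w14.png')"
```

```text
t 36.32 p [671.4  55.6  78.2] phi 91.5 tilt tool-xy [-0.0049 -0.0055  1.    ] F [-0.1 -0.7 -0.1] g 19.6 q7 1.78
tool shift now [-5.7 -8.1 59.1]
turn about tool z 0.5
tool shift after turn [-5.4 -7.7 59.2] full turn rv [ 0.3 -0.3  0.5]
```

View pics/w14.png

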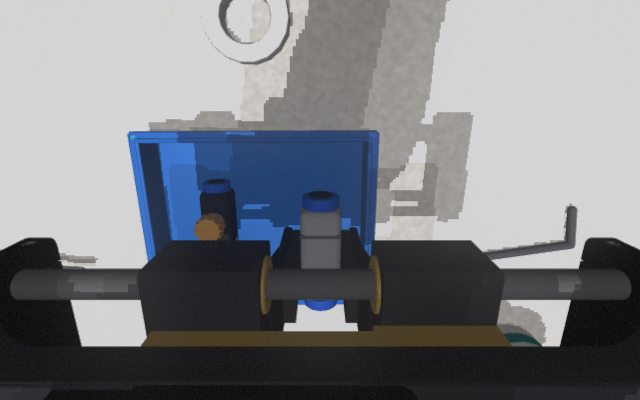

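The connector hangs at (320,250), with the valve at (215,215) and the right wall at (372,200). Shift and lower.

Emit:
step_arm --rows '[[[0.2,-0.2,0.3],[-3,-4,0],14],[[0.1,-0.1,0.2],[-2,-4,0],14],[[0,0,0],[0,0,6],14],[[0,0,0],[0,0,8],14],[[0,0,0],[0,0,4],14],[[0,0,0],[0,0,0],14],[[0,0,0],[0,0,0],14]]'

```text
time: 36.95
position: [0.678, 0.0457, 0.0595]
tool_rot: [-0.022, 3.139, -0.001]
ft_force: [-0.3, -1.0, -0.6]
grip_width: 0.226
```

```bash
python3 go.py 677 48 19 91
```

```text
t 36.95 p [678.   45.7  59.5] phi 90.8 tilt tool-xy [2.9e-03 6.0e-04 1.0e+00] F [-0.3 -1.  -0.6] g 19.7 q7 1.79
tool shift now [ 1.1  2.3 40.5]
turn about tool z -0.2
tool shift after turn [ 1.   2.3 40.5] full turn rv [-0.   0.2 -0.2]
```

Emit:
step_arm --rows '[[[0,0.1,0],[0.5,1.5,7],14],[[0,0,0],[0,1,9],14],[[0,0,0],[0,0,9],14],[[0,0,0],[0,0,7],14],[[0,0,0],[0,0,1],14],[[0,0,0],[0,0,0],14],[[0,0,0],[0,0,0],14]]'

```text
time: 37.53
position: [0.6766, 0.0492, 0.0216]
tool_rot: [0.024, -3.14, 0.001]
ft_force: [-0.6, -0.2, -1.2]
grip_width: 0.228
```

```bash
python3 go.py 677 48 19 91
```

```text
t 37.53 p [676.6  49.2  21.6] phi 90.9 tilt tool-xy [-1.2e-03  5.0e-04  1.0e+00] F [-0.6 -0.2 -1.2] g 19.9 q7 1.80
tool shift now [-0.4 -1.2  2.6]
turn about tool z -0.1
tool shift after turn [-0.4 -1.2  2.6] full turn rv [-0.  -0.1 -0.1]
```

Emit:
step_arm --rows '[[[0,0,0],[0,0,2],14],[[0,0,0],[0,0,2],14],[[0,0,0],[0,0,1],14]]'

```text
time: 37.78
position: [0.6772, 0.0491, 0.0172]
tool_rot: [-0.024, 3.141, -0.001]
ft_force: [-2.0, 0.4, 5.2]
grip_width: 0.229
```

```bash
python3 go.py 677 48 19 91
```

```text
t 37.78 p [677.2  49.1  17.2] phi 90.9 tilt tool-xy [2.e-04 4.e-04 1.e+00] F [-2.   0.4  5.2] g 19.9 q7 1.81
tool shift now [ 0.3 -1.1 -1.8]
turn about tool z -0.1
tool shift after turn [ 0.3 -1.1 -1.8] full turn rv [-0.   0.  -0.1]
```

Emit:
step_arm --rows '[[[0,0,0],[0,0,-0.5],26],[[0,0,0],[0,0,0],34],[[0,0,0],[0,0,0],34],[[0,0,0],[0,0,-1],34],[[0,0,0],[0,0,-10],34],[[0,0,0],[0,0,-25],34],[[0,0,0],[0,0,-30],34],[[0,0,0],[0,0,-30],34],[[0,0,0],[0,0,-30],34],[[0,0,0],[0,0,-25],34],[[0,0,0],[0,0,0],60]]'

```text
time: 38.7
position: [0.6765, 0.0481, 0.1787]
tool_rot: [0.021, -3.141, 0.002]
ft_force: [0.9, -0.0, 0.6]
grip_width: 0.417
```

```bash
python3 go.py 472 58.5 180 26;python3 -c "
from h import *
d=grab('wrist','w15.png')"
```

```text
t 38.70 p [676.5  48.1 178.7] phi 90.8 tilt tool-xy [-7.0e-04  1.4e-03  1.0e+00] F [ 0.9 -0.   0.6] g 36.3 q7 1.73
tool shift now [204.3  13.1  -1.2]
turn about tool z 64.8
tool shift after turn [  99.  -179.2   -1.3] full turn rv [-0.1  0.  64.8]
```

View pics/w15.png

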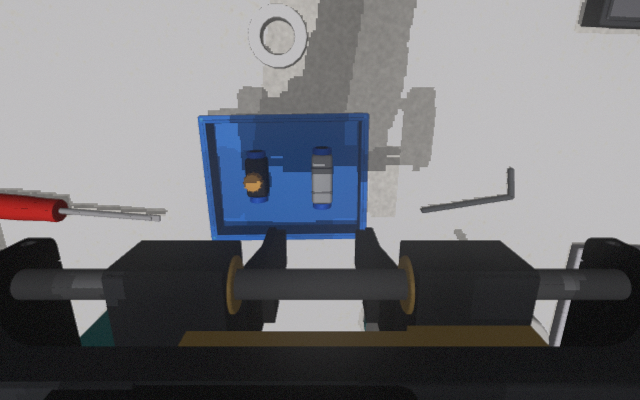

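Both fittings lie flat in the blue tray, at (256,177) and (322,178). Now the gauge.

Emit:
step_arm --rows '[[[0,0,6],[3,0,-0.5],60],[[0,0,6.5],[3,0,-0.5],60],[[0,0,6.5],[3,0,-0.5],60],[[0,0,6.5],[3,0,-0.5],60],[[0,0,6.5],[3,0,-0.5],60],[[0,0,6.5],[3,0,-0.5],70],[[0,0,6.5],[3,0,-0.5],70],[[0,0,6.5],[3,0,-0.5],70],[[0,0,6.5],[3,0,-0.5],70],[[0,0,5],[0,0,-0.5],70],[[0,0,0],[0,0,0],70]]'

```text
time: 39.67
position: [0.6455, 0.0594, 0.1754]
tool_rot: [-1.694, -2.632, 0.013]
ft_force: [0.2, -0.1, 0.0]
grip_width: 0.805
```

```bash
python3 go.py 472 58.5 180 26
```

```text
t 39.67 p [645.5  59.4 175.4] phi 24.5 tilt tool-xy [-0.0055  0.0135  0.9999] F [ 0.2 -0.1  0. ] g 70.0 q7 0.65
tool shift now [  71.  -158.3   -2.1]
turn about tool z -1.5
tool shift after turn [  75.2 -156.3   -4.6] full turn rv [-0.8 -0.3 -1.5]
```

Emit:
step_arm --rows '[[[-0.4,-0.2,-0.8],[6,-12,-1],70],[[-0.4,-0.2,-0.7],[11,-24,-1],70],[[0,0,0],[13,-28,-1],70],[[0,0,0],[13,-28,-1],70],[[0,0,0],[12,-26,-1],70],[[0,0,0],[10,-20,-1],70],[[0,0,0],[5,-10,0],70],[[0,0,0],[2,-4,0],70],[[0,0,0],[0,0,0],70],[[0,0,0],[0,0,0],70]]'

```text
time: 40.5
position: [0.4656, 0.0561, 0.1713]
tool_rot: [-1.616, -2.687, 0.018]
ft_force: [0.3, 0.4, -0.3]
grip_width: 0.803
```

```bash
python3 cyl.py w16 472 58 21 32 50;python3 go.py 472 58.5 80 26;python3 - <<'E'
from h import *
d=dict(np.load('pics/w16.npz'));P=cloud(d);f=d['frame'].astype(int)
m=(f[...,0]-f[...,2]>40)&(f[...,1]-f[...,2]>10)&(np.hypot(P[...,0]-.472,P[...,1]-.058)<.055)
print(m.sum(),np.median(P[m],0)*1000)
E
```

```text
2169 px 329.0 182.0 ((472.697998046875, 58.088706970214844), 24.975570678710938) ((472.550537109375, 58.36500930786133), (48.61412048339844, 49.22521209716797), 29.85643196105957) z 28.490005215302105
t 40.55 p [465.7  55.7 171.3] phi 27.9 tilt tool-xy [0.0013 0.0139 0.9999] F [ 0.6 -0.1 -1.2] g 70.2 q7 0.22
tool shift now [-0.4  8.1 91.2]
turn about tool z 1.9
tool shift after turn [-0.2  6.9 91.3] full turn rv [-0.8  0.1  1.9]
398 [459.1683955   90.91461487  18.16010478]
```

View pics/w16.png

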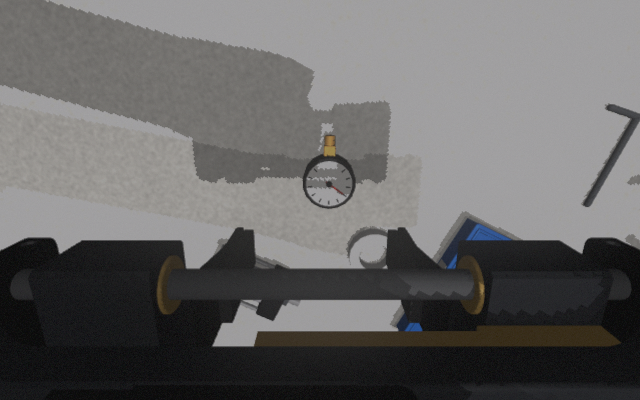

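Gauge at (329,183): centre (472.7,58.1), radius 25, with the stem pointing up-image at (330,145). Descending.

Emit:
step_arm --rows '[[[-0.4,0.1,1],[0,4,5],74],[[-0.4,0,1],[0,3,14],74],[[0,0,0],[0,0,18],74],[[0,0,0],[0,0,18],74],[[0,0,0],[0,0,16],74],[[0,0,0],[0,0,10],74],[[0,0,0],[0,0,0],74],[[0,0,0],[0,0,0],74]]'

```text
time: 41.22
position: [0.4804, 0.054, 0.0853]
tool_rot: [1.671, 2.64, -0.01]
ft_force: [0.4, 1.2, -0.1]
grip_width: 0.853
```

```bash
python3 go.py 472.7 58.1 13 25
```

```text
t 41.22 p [480.4  54.   85.3] phi 25.3 tilt tool-xy [ 0.0176 -0.0034  0.9998] F [ 0.4  1.2 -0.1] g 74.2 q7 0.43
tool shift now [ 8.2 -5.5 72.2]
turn about tool z 0.3
tool shift after turn [ 6.9 -5.3 72.3] full turn rv [0.2 1.  0.3]
```

Emit:
step_arm --rows '[[[0.1,0.5,0.2],[4,-3,0],74],[[0.1,0.5,0],[3,-2,2],74],[[0,0,0],[0,0,8],74],[[0,0,0],[0,0,10],74],[[0,0,0],[0,0,10],74],[[0,0,0],[0,0,4],74],[[0,0,0],[0,0,0],74],[[0,0,0],[0,0,0],74]]'

```text
time: 41.88
position: [0.4759, 0.0599, 0.0517]
tool_rot: [1.684, 2.65, 0.012]
ft_force: [0.2, -0.4, -0.6]
grip_width: 0.854
```

```bash
python3 go.py 472.7 58.1 13 25
```

```text
t 41.88 p [475.9  59.9  51.7] phi 25.1 tilt tool-xy [-0.0023 -0.0075  1.    ] F [ 0.2 -0.4 -0.6] g 74.3 q7 0.51
tool shift now [-0.4 -4.  38.7]
turn about tool z 0.1
tool shift after turn [-0.3 -3.7 38.7] full turn rv [ 0.4 -0.1  0.1]
```

Emit:
step_arm --rows '[[[0.3,-0.1,0],[-0.3,-3,0],74],[[0.1,0,0],[0,-1,6],74],[[0,0,0],[0,0,9],74],[[0,0,0],[0,0,9],74],[[0,0,0],[0,0,8],74],[[0,0,0],[0,0,3],74],[[0,0,0],[0,0,0],74],[[0,0,0],[0,0,0],74]]'

```text
time: 42.55
position: [0.4731, 0.0588, 0.0145]
tool_rot: [1.683, 2.653, 0.006]
ft_force: [0.2, -0.5, 0.9]
grip_width: 0.852
```

```bash
python3 go.py 472.7 58.1 13 25
```

```text
t 42.55 p [473.1  58.8  14.5] phi 25.2 tilt tool-xy [-0.0019 -0.0031  1.    ] F [ 0.2 -0.5  0.9] g 74.1 q7 0.58
tool shift now [-0.5 -0.7  1.5]
turn about tool z 0.2
tool shift after turn [-0.5 -0.7  1.5] full turn rv [ 0.2 -0.1  0.2]
```

Close gently at 15 N.

Emit:
step_arm --grip_force 15 --rows '[[[0.1,0,0],[0,-0.5,0],62],[[0,0,0],[0,0,0],54],[[0,0,0],[0,0,0],45],[[0,0,0],[0,0,0],45],[[0,0,0],[0,0,0],45],[[0,0,0],[0,0,0],45],[[0,0,0],[0,0,0],45],[[0,0,0],[0,0,0],45],[[0,0,0],[0,0,0],45],[[0,0,0],[0,0,0],45]]'

```text
time: 43.38
position: [0.473, 0.0589, 0.0153]
tool_rot: [-1.683, -2.652, -0.006]
ft_force: [-0.0, -0.2, -1.3]
grip_width: 0.567
```

```bash
python3 go.py 472.7 58.1 13 25
```

```text
t 43.38 p [473.   58.9  15.3] phi 25.2 tilt tool-xy [-0.0025 -0.0028  1.    ] F [-0.  -0.2 -1.3] g 49.3 q7 0.58
tool shift now [-0.6 -0.7  2.3]
turn about tool z 0.2
tool shift after turn [-0.6 -0.7  2.3] full turn rv [ 0.2 -0.1  0.2]
```

Emit:
step_arm --rows '[[[0,0,0],[0,0,-5],45],[[0,0,0],[0,0,-10],45],[[0,0,0],[0,0,-18],45],[[0,0,0],[0,0,-20],45],[[0,0,0],[0,0,-20],45],[[0,0,0],[0,0,-18],45],[[0,0,0],[0,0,-10],45],[[0,0,0],[0,0,-4],45],[[0,0,0],[0,0,-1],45]]'

```text
time: 44.13
position: [0.4718, 0.0562, 0.1262]
tool_rot: [-1.687, -2.647, 0.0]
ft_force: [-0.4, -0.8, -2.1]
grip_width: 0.569
```

```bash
python3 go.py 482 357.5 130 88
```

```text
t 44.13 p [471.8  56.2 126.2] phi 25.0 tilt tool-xy [-0.002   0.0017  1.    ] F [-0.4 -0.8 -2.1] g 49.5 q7 0.30
tool shift now [268.8 136.4  -3.5]
turn about tool z -63.0
tool shift after turn [ 3.000e-01  3.015e+02 -3.800e+00] full turn rv [ -0.   -0.2 -63. ]
```

Emit:
step_arm --rows '[[[0,0,-3],[0,0,-0.5],45],[[0,0,-5],[0,0,-0.5],45],[[0,0,-6],[0,0,-0.5],45],[[0,0,-6],[0,0,-0.5],45],[[0,0,-6],[0,0,-0.5],45],[[0,0,-6],[0,0,-0.5],45],[[0,0,-6],[0,0,-0.5],45],[[0,0,-6],[0,0,-0.5],45],[[0,0,-6],[0,0,-0.5],45],[[0,0,-6],[0,0,-0.5],45],[[0,0,-3],[0,0,-0.5],45],[[0,0,-2],[0,0,-0.5],45]]'

```text
time: 45.13
position: [0.4657, 0.0535, 0.1247]
tool_rot: [-0.032, -3.127, 0.01]
ft_force: [-0.0, -0.8, -1.9]
grip_width: 0.566
```

```bash
python3 go.py 482 357.5 130 88
```

```text
t 45.13 p [465.7  53.5 124.7] phi 88.8 tilt tool-xy [-0.0145  0.0065  0.9999] F [-0.  -0.8 -1.9] g 49.3 q7 1.40
tool shift now [-10.1 304.2  -7.4]
turn about tool z 0.8
tool shift after turn [ -5.7 304.4  -5.3] full turn rv [-0.4 -0.8  0.8]
```

Emit:
step_arm --rows '[[[-0.2,-0.4,0.4],[-1,12,-1],45],[[-0.2,-0.4,0.4],[-1,24,-1],45],[[0,0,0],[-1,30,-1],45],[[0,0,0],[-1,32,-1],45],[[0,0,0],[-1,32,-1],45],[[0,0,0],[-1,32,-1],45],[[0,0,0],[-1,32,-1],45],[[0,0,0],[-1,32,-1],45],[[0,0,0],[-1,30,-1],45],[[0,0,0],[0,20,0],45],[[0,0,0],[0,10,0],45],[[0,0,0],[0,0,0],45]]'

```text
time: 46.13
position: [0.4801, 0.3468, 0.119]
tool_rot: [-0.063, -3.126, 0.018]
ft_force: [-0.4, 0.2, -0.7]
grip_width: 0.567
```

```bash
python3 go.py 482 357.5 130 88
```

```text
t 46.13 p [480.1 346.8 119. ] phi 87.7 tilt tool-xy [-0.0148  0.0118  0.9998] F [-0.4  0.2 -0.7] g 49.3 q7 1.14
tool shift now [ -1.3  10.6 -11.2]
turn about tool z -0.3
tool shift after turn [ -1.5  10.8 -11. ] full turn rv [-0.7 -0.8 -0.3]
```

Emit:
step_arm --rows '[[[-0.3,-0.4,-0.2],[-1,4,-1],45],[[-0.3,-0.4,-0.1],[0,2,-1],45],[[0,0,0],[0,0,0],45],[[0,0,0],[0,0,0],45]]'

```text
time: 46.47
position: [0.4817, 0.3473, 0.1193]
tool_rot: [-0.063, -3.139, 0.008]
ft_force: [0.1, 0.6, -0.9]
grip_width: 0.571
```

```bash
python3 -c "
from h import *
d=grab('wrist','w17.png')"; python3 go.py 482 357.5 40 88;  python3 tray.py w17 482 357;python3 tray.py top0 478 357
```

```text
t 46.52 p [481.8 346.9 119.5] phi 87.7 tilt tool-xy [-0.0016  0.0052  1.    ] F [ 0.5 -1.3 -0.2] g 49.5 q7 1.14
tool shift now [ 0.1 11.  79.4]
turn about tool z -0.3
tool shift after turn [ 0.2 10.6 79.5] full turn rv [-0.3 -0.1 -0.3]
4731 ((482.30413818359375, 356.6451721191406), (154.37217712402344, 121.80008697509766), 87.95924377441406)
562 ((478.44049072265625, 356.15093994140625), (154.6749725341797, 122.11457061767578), 88.1751708984375)
```

View pics/w17.png

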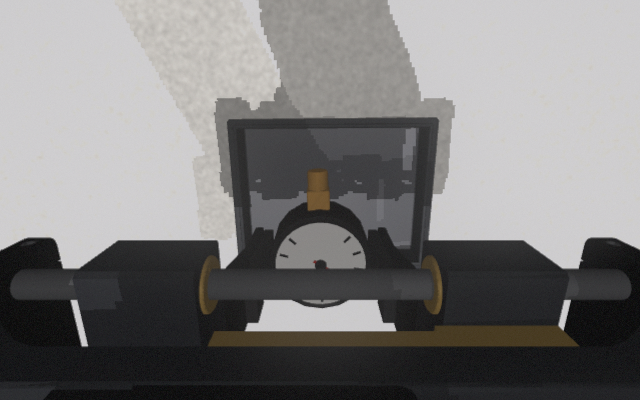

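The gauge is held face up at (320,262) with its stem at (318,188), inside the grey tray outline (230–437). Tray centre measures (482,357). Lowering.

Emit:
step_arm --rows '[[[-0.2,0,-0.1],[-3,5,0],45],[[-0.1,0,-0.2],[-2,4,0],45],[[0,0,0],[0,0,6],45],[[0,0,0],[0,0,10],45],[[0,0,0],[0,0,12],45],[[0,0,0],[0,0,12],45],[[0,0,0],[0,0,6],45],[[0,0,0],[0,0,0],45],[[0,0,0],[0,0,0],45]]'

```text
time: 47.27
position: [0.4876, 0.3537, 0.0676]
tool_rot: [-0.06, -3.138, -0.0]
ft_force: [-0.1, 0.5, -1.1]
grip_width: 0.566
```

```bash
python3 go.py 488 357 21 88
```

```text
t 47.27 p [487.6 353.7  67.6] phi 87.8 tilt tool-xy [-0.0035  0.      1.    ] F [-0.1  0.5 -1.1] g 49.2 q7 1.18
tool shift now [-0.5  3.4 46.6]
turn about tool z -0.2
tool shift after turn [-0.3  3.4 46.6] full turn rv [-0.  -0.2 -0.2]
```

Emit:
step_arm --rows '[[[0,-0.2,0],[0,2.5,5],45],[[0,0,0],[0,1.5,8],45],[[0,0,0],[0,0,8],45],[[0,0,0],[0,0,8],45],[[0,0,0],[0,0,7],45],[[0,0,0],[0,0,3],45],[[0,0,0],[0,0,0],45],[[0,0,0],[0,0,0],45]]'

```text
time: 47.93
position: [0.4877, 0.3585, 0.0243]
tool_rot: [0.059, 3.141, -0.0]
ft_force: [0.2, 0.2, -0.8]
grip_width: 0.568
```

```bash
python3 go.py 488 357 20 88
```

```text
t 47.93 p [487.7 358.5  24.3] phi 87.8 tilt tool-xy [5.e-04 1.e-04 1.e+00] F [ 0.2  0.2 -0.8] g 49.4 q7 1.21
tool shift now [-0.4 -1.5  4.3]
turn about tool z -0.2
tool shift after turn [-0.4 -1.5  4.3] full turn rv [-0.   0.  -0.2]
```

Emit:
step_arm --rows '[[[0,0,0],[0,0,1.5],45],[[0,0,0],[0,0,1.5],45],[[0,0,0],[0,0,1.5],45]]'

```text
time: 48.18
position: [0.4884, 0.3588, 0.0203]
tool_rot: [0.06, 3.139, 0.002]
ft_force: [0.3, -0.1, -1.0]
grip_width: 0.569
```

```bash
python3 go.py 488 357 20 88
```

```text
t 48.18 p [488.4 358.8  20.3] phi 87.8 tilt tool-xy [ 0.0017 -0.001   1.    ] F [ 0.3 -0.1 -1. ] g 49.5 q7 1.21
tool shift now [ 0.4 -1.8  0.3]
turn about tool z -0.2
tool shift after turn [ 0.4 -1.8  0.3] full turn rv [ 0.1  0.1 -0.2]
```

Emit:
step_arm --rows '[[[0,0,0],[0,0,1],45],[[0,0,0],[0,0,1],45]]'

```text
time: 48.35
position: [0.4887, 0.3589, 0.0192]
tool_rot: [0.06, 3.14, 0.003]
ft_force: [-4.6, -2.4, 10.7]
grip_width: 0.567
```

```bash
python3 go.py 488 357 20 88
```

```text
t 48.35 p [488.7 358.9  19.2] phi 87.8 tilt tool-xy [ 0.0014 -0.0017  1.    ] F [-4.6 -2.4 10.7] g 49.3 q7 1.22
tool shift now [ 0.6 -1.9 -0.8]
turn about tool z -0.2
tool shift after turn [ 0.6 -1.9 -0.8] full turn rv [ 0.1  0.1 -0.2]
```

Emit:
step_arm --rows '[[[0,0,0],[0,0,-0.5],54],[[0,0,0],[0,0,0],62],[[0,0,0],[0,0,0],64],[[0,0,0],[0,0,-1],64],[[0,0,0],[0,0,-8],64],[[0,0,0],[0,0,-20],64],[[0,0,0],[0,0,-25],64],[[0,0,0],[0,0,-30],64],[[0,0,0],[0,0,-30],64],[[0,0,0],[0,0,-25],64],[[0,0,0],[0,0,-10],64],[[0,0,0],[0,0,0],64]]'

```text
time: 49.35
position: [0.4888, 0.3575, 0.1781]
tool_rot: [0.063, 3.139, 0.002]
ft_force: [1.2, -0.4, 0.1]
grip_width: 0.734
```

```bash
python3 -c "
from h import *
d=grab('wrist','w18.png');grab('scene','s18.png');d=grab('top','t18.png')
im=cv2.resize(d['frame'][130:270,140:490],None,fx=2.28,fy=2.28,interpolation=cv2.INTER_CUBIC)[:,:,::-1]
cv2.imwrite('pics/crop18.png',np.clip(im*1.5,0,255).astype(np.uint8))"; python3 go.py
```

```text
t 49.50 p [487.  356.6 174.3] phi 87.7 tilt tool-xy [-0.0019  0.0029  1.    ] F [ 0.  -0.9 -0.1] g 63.9 q7 1.10
```

View pics/w18.png

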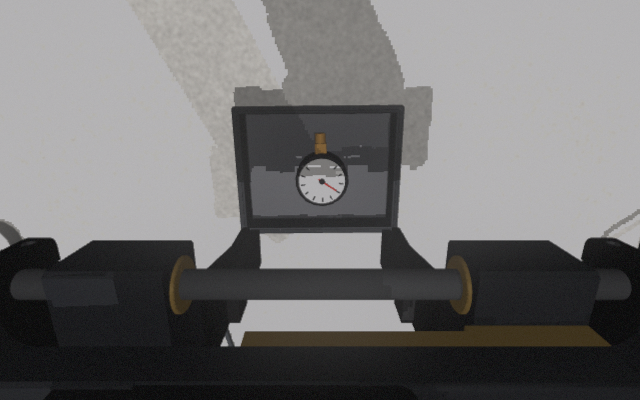

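View pics/crop18.png

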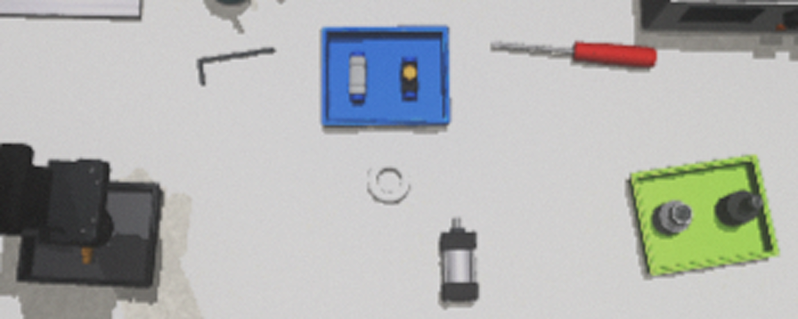

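View pics/s18.png

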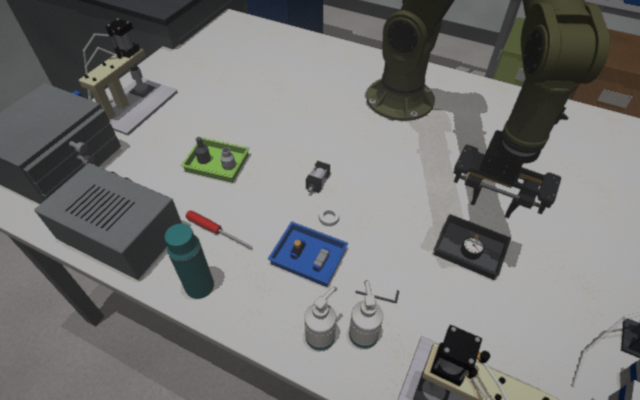

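All three views show the parts in their trays: horns upright, fittings flat, and the gauge face up at (321,180) in the wrist view. One numeric check, then hand in.

Run:
```python
from h import *
a=cloud(dict(np.load('pics/top0.npz')));b=cloud(dict(np.load('pics/t18.npz')))
for n,(x0,y0,x1,y1) in dict(cyl=(328,224,355,266),tape=(298,200,324,222)).items():
    for P in(a,b):
        Q=P[y0:y1,x0:x1].reshape(-1,3);Q=Q[(Q[:,2]>.01)&(Q[:,2]<.1)];print(n,cv2.minAreaRect((Q[:,:2]*1000).astype(np.float32))[0])
for n,x,y in (('long',516,-398),('short',505,-326),('valve',672,-14),('conn',672,49)):
    Q=b[np.hypot(b[...,0]-x/1000,b[...,1]-y/1000)<.018]; print(n,'top z',np.percentile(Q[:,2],97).round(4))
P=cloud(dict(np.load('pics/w18.npz')));Q=P[np.hypot(P[...,0]-.488,P[...,1]-.358)<.018];print('gauge z',np.percentile(Q[:,2],[5,50,95]))
print(order.close_job())
```

```text
cyl (452.663818359375, -73.59004974365234)
cyl (452.7145690917969, -73.51004028320312)
tape (546.3532104492188, 8.887147903442383)
tape (546.4100952148438, 8.910318374633789)
long top z 0.086
short top z 0.0664
valve top z 0.0421
conn top z 0.027
gauge z [0.0289167  0.03010068 0.03132109]
the job is handed in; nothing more can be done
None
```

All five parts are in their trays, and I handed the job in at about 49.5 s of the 128 s allowed. I worked in the order asked:
- **Green tray:** the long horn and then the short horn, both standing upright.
- **Blue tray:** the flow valve and then the connector, both lying flat.
- **Grey tray:** the gauge, face up, held with a 15 N grip.

**Last checks:**
- All three camera views show each part where it should be.
- Measured top heights fit the parts standing on the tray floors: long horn 86 mm, short horn 66 mm, valve 42 mm, connector 27 mm and gauge 30 mm. These match the expected values to within about 3 mm.
- The cylinder and tape roll moved less than 0.1 mm by the top camera.
- The highest force I read at set-down was about 14 N in total (long horn). The gauge touched down at about 12 N, which is firmer than I intended.

**Disagreement:** the top camera placed things about 4–5 mm lower in x than the wrist camera. I went with the wrist camera, because the long horn closed in the jaws where it said it would.

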